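# Lay out the coffee corner

### The arm

A 6-joint arm with a two-finger parallel gripper is mounted at the origin on a cart in front of the work surface, level with it; the furniture and walls round the work are solid. World frame = base frame: x ahead of the robot, y to its left, z up, the work surface at z = 0. Lengths are in mm, angles in rad, forces in N, time in s.
With the tool pointing down it reaches from about 375 to 900 mm from the base axis. Payload 3.1 kg.
Tool frame: the origin (TCP) lies midway between the tips of the shut fingers; the grasp point (between the pads) lies 19 mm behind it (grip_point_offset is the distance from the TCP to the grasp point, in mm); z points along the fingers, x is the direction in which the jaws open and shut, and the axes are right-handed (so a half turn about z gives the same grasp; the last joint's range is limited). The gripper opens to 87 mm and grips with 3 to 60 N. Pads are 19 mm wide; open, the fingers measure 117 mm over their backs; the gripper's body (75 mm by 190 mm) begins 51 mm behind the grasp point.
Start: joints at [0.929, 0.527, 1.433, -0, 1.181, -0.178], TCP at [278.992, 559.249, 222.548] pointing down, gripper open.
Joint ranges: [-3.08, 3.08], [-0.75, 2.2], [0.22, 2.44], [-1.43, 4.57], [0, 2.65], [-2.85, 2.85]. Speed limits (rad/s): [2.79, 2.79, 3.14, 3.14, 3.14, 3.14].

### API

Orientations are given as a 3x3 rotation matrix whose columns are the frame's x, y, z axes.
In Python, from plant import * gives the robot as it stands.
- The arm moves only by the shell command python3 -m creep 'ROWS'. ROWS is JSON, a list that holds one entry, the list of rows, each a list of 7 numbers: the shift along the tool's x, y, z each as a share of 0.2 m, from -1 to 1, then the turn, a rotation vector about the tool's x, y, z each as a share of pi rad, from -1 to 1, then the closure, from -1 (fully open) to 1 (shut). In form: [[[tx, ty, tz, ax, ay, az, claw], ...]]. A call has 1 to 12 rows; each row is the pose to reach, as a shift and turn from the pose commanded when the call began, along the tool's axes at that moment, turning the shorter way round; what a row does not reach only later rows make up. A row lasts 1/8 s, in which the tool goes at most 62.5 mm and 10.7 degrees, less where a joint would pass 70% of its speed; a pose out of reach is approached as far as the arm can. A call with a number of a shift or a turn outside -1 to 1 is refused whole. A call with a gripper value outside its range is refused whole. The fingers move at their own pace and stop on an object; the grip force is fixed at half the most. Time passes only in rows, so rows that repeat a pose let the fingers close. It gives the time, the measured TCP pose, the force and the opening at its end, in the units of the state.
- get_state(): the state, without advancing time (a new reading comes with each control period).
- get_image(name): name is "scene" or "side" or "wrist"; returns the picture (420x560x3 uint8, red, green, blue); there is no depth.
- calibration(name): a dict with "K" (3x3 intrinsics, pixels), "world_to_cam" (4x4, takes a point from world to camera coordinates). Camera axes: x right, y down, z forward; pixel columns grow to the right and rows downward; lengths in mm; the calibration is good to about 2 mm. A picture is of the moment at which its call begins: read the wrist's pose just before it. calibration takes no time and is no camera call; for the wrist camera it gives the pose at the moment of the call.
- close_job(): hands the job in, once; it reports no verdict.
Trained networks look in the newest picture that a camera, given by its name, has taken for a name from the list of things; names that differ only in an ending like _2 or _b are one class to them, and where a whole thing is asked for, a point or a joint stands for the part that bears it (a point fixed in the world has none). Each returns a list of dicts, best first, with "p" (0 to 1); they miss things now and then, are a little off and sometimes report something else, mostly with a low value. They report only what shows in the picture. A call takes as long as a camera call. They do not tell look-alikes from the thing itself.
- boxes_of(camera, query): "bbox" ([left, top, right, bottom] in pixels, round what is visible of it).
The state is a dict: "time": time; "q": joint angles; "qd": joint speeds; "joint_torque": joint torques, N m; "position": TCP position; "tool_rot": TCP orientation; "contact_force": force on the tool from outside, world axes, zero at the start; "moment": the same for the moment, N m; "finger_gap": opening from 0.0 (shut) to 1.0 (fully open).
Only numpy, scipy, OpenCV 4.12 (cv2) and the standard library are available. Lean on these libraries where they do the work, as an engineer would, in place of code of your own. Each camera call takes 0.05 s, during which the arm holds its last target.

### The job

Lay out the coffee corner: stand the tamper and the distributor on the two rings of the black mat, the tamper on the ring nearer the wooden board so that it is between the distributor and the board, and set the steel dosing cup, open side up, on top of the distributor. On the wooden board stand the green-capped spice jar on the back ring (the one farther from the robot) and the dropper bottle on the ring in front of it. Centre everything well on its ring or stack, keep it all upright throughout, and leave the milk pitcher and the mug where they stand.

Things in the scene. Friction and masses are not known exactly. Their poses are not given: they have to be found in the camera images.
- mat: black rubber mat, fixed, 110 (x) x 200 (y) x 5 mm, with two white printed rings (72 mm across) centred at y = +47.5 and y = -47.5 mm, x = 0 in its own frame. Flat top at z = 5 mm. Origin: centre of its underside; z up, +x away from the robot, +y to its left (yaw within 0.3 rad). It lies either left or right of the wooden board.
- board: light wooden board, fixed, 200 (x) x 110 (y) x 10 mm, with two dark brown printed rings (62 mm across) centred at x = +47.5 mm (back ring) and x = -47.5 mm (front ring, nearer the robot), y = 0 in its own frame. Flat top at z = 10 mm. Origin: centre of its underside; z up, +x away from the robot (yaw within 0.3 rad).
- tamper: coffee tamper standing upright: round steel base 58 mm in diameter up to 26 mm, above it an upright dark brown handle about 30 mm in diameter; 102 mm tall, 0.27 to 0.5 kg. Grip the handle at about 65 mm. Origin at the centre of its underside, z up.
- distributor: coffee distributor (levelling tool): low steel puck with a round, flat dark brown top, 62 mm in diameter, top at 33 mm, 0.22 to 0.42 kg. Grip round the side, at about 22 to 25 mm. Origin at the centre of its underside, z up.
- dosing_cup: plain steel dosing cup, open at the top, no handle, 58 mm in outer diameter, 50 mm tall, flat bottom about 54 mm wide, about 0.1 kg. Grip round the outside, at about 30 mm. Origin at the centre of its underside, z up.
- jar: glass spice jar with a green cap, closed, 46 mm in diameter, 106 mm tall, about 0.1 kg. Grip round the body or cap, at about 65 mm. Origin at the centre of its underside, z up.
- dropper: small brown dropper bottle with a pale label and a black pointed rubber top: body 32 to 34 mm in diameter up to about 60 mm, 102 mm tall with its top, about 0.07 kg. Grip round the body at about 40 mm. Origin at the centre of its underside, z up.
- pitcher: steel milk pitcher with a handle, 71 x 100 x 81 mm, a bystander that stands behind the work and is to be left alone. Origin at the middle of its underside.
- mug: white mug with green dots and a handle, 78 x 114 x 93 mm, a bystander that stands behind the work and is to be left alone. Origin at the middle of its underside.
There are look-alikes about, which are no part of the job. What is shaped like the tamper but red or yellow is not meant.

How it is judged:
By the outcome, as a careful person would: the job done as asked, in the order asked, and still so for the second after the job is handed in, with the robot touching nothing.
It also fails if it takes over 128 s, if anything falls off the work surface, if the arm or the gripper's body presses on something with over 40 N, if the wrist force passes 120 N, or if a joint passes its speed limit or range.

## Working session

There is one attempt and no reset: what is moved stays moved. The work goes in short steps, Python scripts to look and compute and a shell command to move; the robot and the scene stay as the last step left them, time stands still between calls to the robot, and variables do not carry over. Pictures are saved under pics/ and viewed, and the job is handed in when it is done.

```bash
ls; mkdir -p pics; python3 - <<'E'
from plant import *
import cv2
for n in ["scene","side","wrist"]:
    im=get_image(n); cv2.imwrite(f"pics/{n}0.png",im[:,:,::-1])
    c=calibration(n); print(n,c["K"],c["world_to_cam"])
s=get_state(); print(s)
E
```

```text
pics
scene [[459.30979385   0.         280.20096477]
 [  0.         459.30979385 200.52280008]
 [  0.           0.           1.        ]] [[ 8.73396838e-01 -4.86743134e-01 -1.60961366e-02 -4.80802236e+02]
 [-2.92635810e-01 -4.98104189e-01 -8.16245367e-01  2.35893506e+02]
 [ 3.89284275e-01  7.17616428e-01 -5.77481095e-01  1.09746012e+03]
 [ 0.00000000e+00  0.00000000e+00  0.00000000e+00  1.00000000e+00]]
side [[490.98432128   0.         272.40572301]
 [  0.         490.98432128 215.88069388]
 [  0.           0.           1.        ]] [[ 9.99452546e-01 -3.16521233e-02  9.63073875e-03 -6.00443531e+02]
 [-1.31710023e-02 -6.47680703e-01 -7.61798025e-01  9.94704658e+01]
 [ 3.03501687e-02  7.61254130e-01 -6.47743018e-01  1.29853316e+03]
 [ 0.00000000e+00  0.00000000e+00  0.00000000e+00  1.00000000e+00]]
wrist [[315.35477288   0.         279.78593817]
 [  0.         315.35477288 211.87495922]
 [  0.           0.           1.        ]] [[ 4.47088541e-01  8.94489500e-01 -6.08365670e-04 -6.23304325e+02]
 [ 8.59417823e-01 -4.29370048e-01  2.77565068e-01 -3.28320221e+01]
 [ 2.48017825e-01 -1.2461
[... 216 characters left out ...]
8136107e+00, -1.78528174e-01]), 'qd': array([-6.58403600e-04, -3.34678589e-03, -3.88957410e-03,  1.34845536e-03,
        6.37806142e-04,  5.90126575e-05]), 'joint_torque': array([ 6.01586380e-04, -4.40431130e+01, -1.76842064e+01,  6.33593928e-02,
        5.52767236e-02, -1.31720640e-04]), 'position': array([278.67695578, 558.81477671, 221.78319389]), 'tool_rot': array([[ 4.46442954e-01,  8.94811544e-01, -9.94698164e-04],
       [ 8.94810622e-01, -4.46443961e-01, -1.31926082e-03],
       [-1.62456680e-03, -3.01091785e-04, -9.99998635e-01]]), 'contact_force': array([1.08921678, 0.6036202 , 0.25917691]), 'moment': array([-0.0530227 ,  0.03566941, -0.07442712]), 'finger_gap': 0.9969696382254252}
```

View pics/scene0.png

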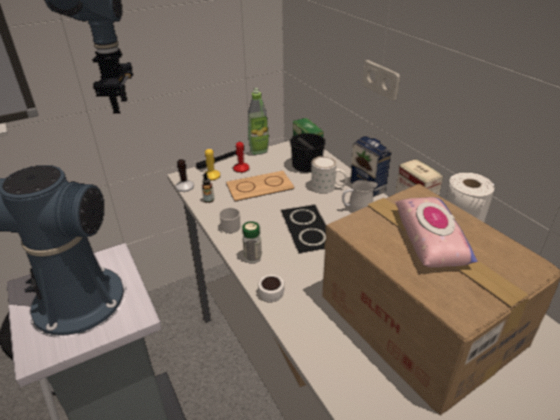

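View pics/side0.png

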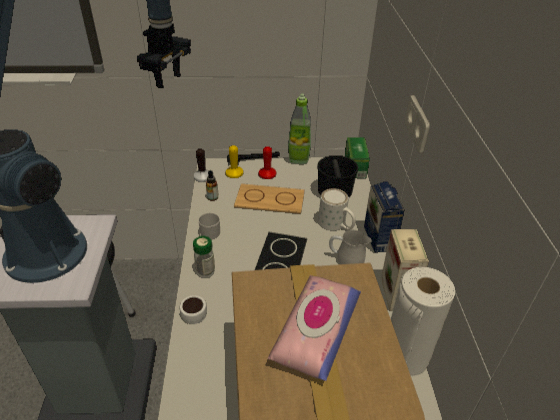

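View pics/wrist0.png

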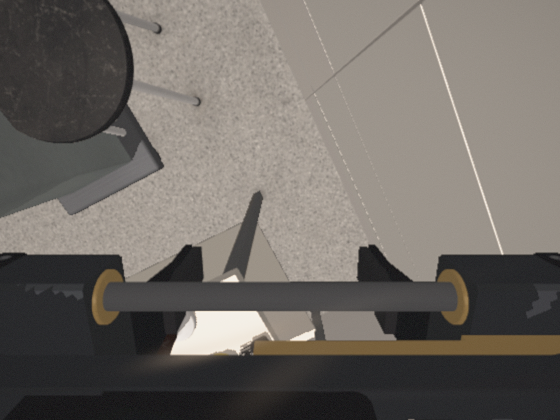

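```bash
python3 - <<'E'
from plant import *
for n in ["scene","side"]:
    for q in ["mat","board","tamper","distributor","dosing_cup","jar","dropper","pitcher","mug"]:
        print(n,q,[(round(d["p"],2),[round(v) for v in d["bbox"]]) for d in boxes_of(n,q)][:4])
E
```

```text
scene mat [(0.57, [281, 203, 330, 256])]
scene board [(0.86, [228, 170, 296, 198]), (0.51, [259, 275, 285, 302])]
scene tamper [(0.79, [175, 159, 194, 196]), (0.59, [232, 142, 247, 172])]
scene distributor [(0.67, [260, 275, 285, 301])]
scene dosing_cup [(0.97, [220, 210, 242, 230])]
scene jar [(0.77, [240, 216, 263, 262]), (0.67, [228, 171, 294, 200])]
scene dropper [(0.52, [203, 174, 217, 205])]
scene pitcher [(0.71, [342, 181, 377, 211])]
scene mug [(0.66, [309, 157, 345, 196])]
side mat [(0.94, [257, 232, 308, 269])]
side board [(0.85, [235, 182, 305, 213])]
side tamper [(0.78, [260, 148, 278, 178]), (0.67, [226, 143, 244, 177]), (0.28, [328, 228, 372, 265])]
side distributor [(0.8, [180, 295, 208, 326])]
side dosing_cup [(0.64, [198, 210, 220, 238])]
side jar [(0.85, [193, 236, 214, 281])]
side dropper [(0.76, [206, 173, 220, 201])]
side pitcher [(0.73, [329, 231, 373, 263])]
side mug [(0.95, [318, 189, 356, 230])]
```

The scene shows the board (scene ~262,185) to the left of the mat (~308,228). The brown tamper is at (184,175), the dropper at (208,188), the cup at (231,220) and the jar at (252,240). The puck is probably the thing at (271,288). I'll zoom in and compute positions.

```bash
cat > h.py <<'E'
import numpy as np, cv2
from plant import *
def ray(n,uv,z,c=None):
    c=c or calibration(n); K=np.array(c["K"]);T=np.array(c["world_to_cam"])
    R,t=T[:3,:3],T[:3,3]; o=-R.T@t; d=R.T@np.linalg.inv(K)@np.array([uv[0],uv[1],1.])
    return o+d*(z-o[2])/d[2]
def proj(n,p,c=None):
    c=c or calibration(n); K=np.array(c["K"]);T=np.array(c["world_to_cam"])
    q=K@(T[:3,:3]@np.asarray(p,float)+T[:3,3]); return q[:2]/q[2]
E
python3 - <<'E'
from h import *
a=cv2.imread("pics/scene0.png")[140:310,165:345]; b=cv2.imread("pics/side0.png")[140:330,170:380]
cv2.imwrite("pics/sz.png",cv2.resize(a,None,fx=3.5,fy=3.5,interpolation=cv2.INTER_CUBIC)[:600,:800])
cv2.imwrite("pics/sidez.png",cv2.resize(b,None,fx=3.1,fy=3.1,interpolation=cv2.INTER_CUBIC)[:600,:800])
B=lambda n,u,v,z: print(n,u,v,ray(n,(u,v),z).round(0))
# approx by mid-box at mid height
for nm,sc,si,z in [("dist",(271,288),(194,310),17),("cup",(231,220),(209,224),25),("jar",(251.5,239),(203.5,258.5),53),("drop",(210,189.5),(213,187),51),("tamper",(184.5,177),(201,165),51),("mat",(305,229),(282,256),5),("board",(262,184),(270,197),10)]:
    print(nm,ray("scene",sc,z).round(0),ray("side",si,z).round(0))
for x in (0,200,400,600,800): print(x,[ray("side",(u,300),0).round(0)[:2] for u in (180,420)]) if x==0 else None
E
```

```text
dist [ 408. -212.   17.] [ 412. -212.   17.]
cup [430.  69.  25.] [428.  81.  25.]
jar [430. -66.  53.] [427. -80.  53.]
drop [425. 207.  51.] [432. 216.  51.]
tamper [382. 314.  51.] [388. 330.  51.]
mat [603. -50.   5.] [625. -28.   5.]
board [601. 211.  10.] [600. 217.  10.]
0 [array([ 373., -167.]), array([ 953., -181.])]
```

View pics/sz.png

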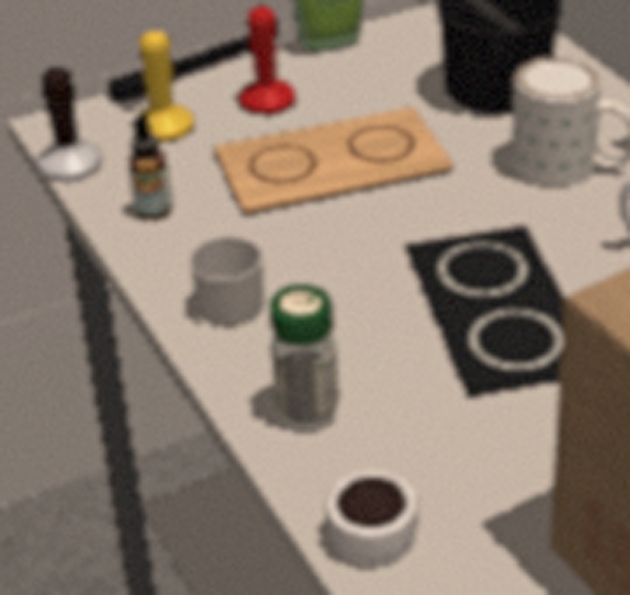

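View pics/sidez.png

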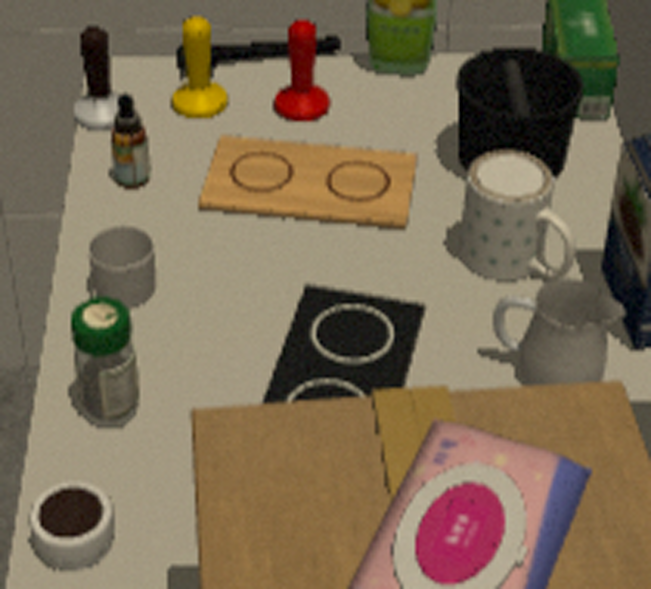

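```bash
cat >> h.py <<'E'
def tri(uv1,uv2,n1="scene",n2="side"):
    A=[];b=[]
    def od(n,uv):
        c=calibration(n);K=np.array(c["K"]);T=np.array(c["world_to_cam"]);R,t=T[:3,:3],T[:3,3]
        d=R.T@np.linalg.inv(K)@np.array([*uv,1.]);return -R.T@t,d/np.linalg.norm(d)
    o1,d1=od(n1,uv1);o2,d2=od(n2,uv2)
    s,_,_,_=np.linalg.lstsq(np.c_[d1,-d2],o2-o1,rcond=None)
    p,q=o1+s[0]*d1,o2+s[1]*d2
    return (p+q)/2,np.linalg.norm(p-q)
def go(x,y,z,yaw=None,offset=None):
    """shares to bring measured TCP to x,y,z, yaw (deg, direction of tool x)"""
    s=get_state();R=s["tool_rot"];d=R.T@(np.array([x,y,z])-s["position"])
    cur=np.degrees(np.arctan2(R[1,0],R[0,0]))
    out=(d/200).round(4)
    rz=np.zeros(3)
    if yaw is not None:
        from scipy.spatial.transform import Rotation as Ro
        a=np.radians(yaw);Rt=np.c_[[np.cos(a),np.sin(a),0],[np.sin(a),-np.cos(a),0],[0,0,-1]]
        rz=Ro.from_matrix(R.T@Rt).as_rotvec()/np.pi
    print("t",round(s["time"],2),"pos",s["position"].round(1),"yaw",round(cur,1),"-> shift",out,"turn",rz.round(4),"dist",np.linalg.norm(d).round(0))
E
python3 - <<'E'
from h import *
s=get_state();T=np.array(calibration("wrist")["world_to_cam"]);o=-T[:3,:3].T@T[:3,3]
print("cam in tool",(s["tool_rot"].T@(o-s["position"])).round(1)); print((T[:3,:3]@s["tool_rot"]).round(3))
f=lambda p:(165+p[0]/3.5,140+p[1]/3.5); g=lambda p:(170+p[0]/3.1,140+p[1]/3.1)
for nm,a,b in [("boxcorner",(565,300),(194,409)),("mat ring+",(482,269),(352,333)),("b back",(381,144),(358,181)),("b front",(282,163),(261,172)),("tamper top",(58,74),(95,33)),("dist top",(371,502),(70,512)),("jar top",(302,300),(100,316)),("cup top",(228,255),(123,245))]:
    p,e=tri(f(a),g(b)); print(nm,p.round(0),e.round(1))
print("ring-",ray("scene",f((515,339)),5))
go(480,60,330,0); go(480,60,330,180)
E
```

```text
cam in tool [  -1.1  -76.8 -163.5]
[[ 1.     0.001 -0.001]
 [-0.001  0.961 -0.278]
 [ 0.001  0.278  0.961]]
boxcorner [ 512. -277.  211.] 2.8
mat ring+ [631.  10.  -1.] 1.4
b back [647. 217.   3.] 1.6
b front [553. 233.   4.] 0.4
tamper top [389. 347.  91.] 3.0
dist top [ 410. -208.   29.] 1.6
jar top [428. -75. 104.] 0.1
cup top [432.  75.  47.] 1.7
ring- [601.7064682  -89.00383994   5.        ]
t 1.05 pos [279.  559.2 222.6] yaw 63.5 -> shift [-1.7849  2.0137 -0.5372] turn [-0.     -0.      0.3527] dist 549.0
t 1.05 pos [279.  559.2 222.6] yaw 63.5 -> shift [-1.7849  2.0137 -0.5372] turn [ 0.     -0.     -0.6473] dist 549.0
```

```bash
python3 -m creep '[[[-0.3,0.33,-0.4,0,0,0,-1],[-0.6,0.66,-0.5,0,0,0,-1],[-0.89,1,-0.53,0,0,0,-1],[-0.89,1,-0.53,0,0,0,-1],[-0.89,1,-0.53,0,0,0,-1]]]'; python3 -c "
from h import *
go(480,60,330,90)"
```

```text
time: 1.68
position: [379.2, 308.6, 329.5]
tool_rot: [[0.448, 0.894, 0.001], [0.894, -0.448, 0.0], [0.001, 0.001, -1.0]]
contact_force: [0.6, -0.7, 0.4]
finger_gap: 1.0
t 1.68 pos [379.2 308.6 329.5] yaw 63.4 -> shift [-0.8861  1.0068 -0.0021] turn [ 0.0004 -0.0002 -0.1477] dist 268.0
```

```bash
python3 - <<'E'
from h import *
im=get_image("wrist"); cv2.imwrite("pics/w1.png",im[:,:,::-1]); np.save("w1T.npy",calibration("wrist")["world_to_cam"])
E
python3 -m creep '[[[-0.3,0.33,0,0,0,-0.05,-1],[-0.6,0.66,0,0,0,-0.1,-1],[-0.89,1,0,0,0,-0.148,-1],[-0.89,1,0,0,0,-0.148,-1],[-0.89,1,0,0,0,-0.148,-1],[-0.89,1,0,0,0,-0.148,-1]]]'; python3 - <<'E'
from h import *
im=get_image("wrist"); cv2.imwrite("pics/w2.png",im[:,:,::-1]); np.save("w2T.npy",calibration("wrist")["world_to_cam"])
E
```

```text
time: 2.48
position: [478.9, 60.3, 328.5]
tool_rot: [[0.002, 1.0, 0.0], [1.0, -0.002, -0.0], [-0.0, 0.0, -1.0]]
contact_force: [-0.3, 1.6, 0.8]
finger_gap: 1.005
```

View pics/w1.png

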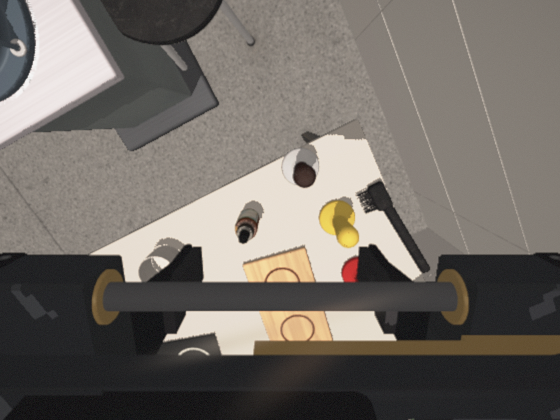

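View pics/w2.png

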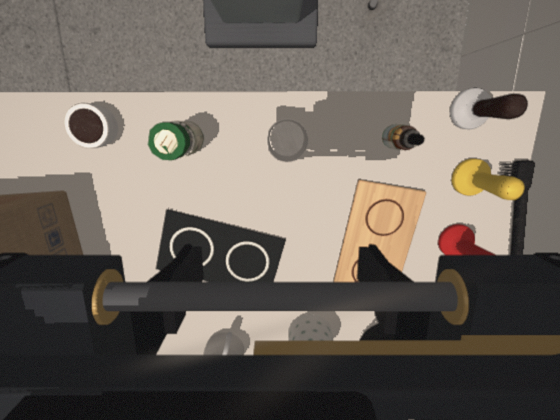

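w2 shows everything: distributor (87,125), jar (170,140), cup (287,140), dropper (405,137), tamper base (472,108), mat rings (191,248) and (247,261), board front ring (385,217). I'll rectify to planes for measuring.

```bash
cat >> h.py <<'E'
def rect(img,T,K,z,x0,x1,y0,y1,s=2.0):
    """top-down: col = (y1-y)*s, row=(x1-x)*s ; returns BGR"""
    P=K@T[:3,:]; H=np.c_[P[:,0],P[:,1],P[:,2]*z+P[:,3]]
    M=np.array([[0,-1/s,x1],[-1/s,0,y1],[0,0,1]])
    return cv2.warpPerspective(img,H@M,(int((y1-y0)*s),int((x1-x0)*s)),flags=cv2.INTER_CUBIC|cv2.WARP_INVERSE_MAP)
E
python3 - <<'E'
from h import *
K=np.array(calibration("wrist")["K"]);T=np.load("w2T.npy");im=cv2.imread("pics/w2.png")
r=rect(im,T,K,5,520,720,-180,300,1.6);cv2.imwrite("pics/r_rings.png",r)
r=rect(im,T,K,0,330,530,-270,370,1.25);cv2.imwrite("pics/r_obj.png",r)
E
```

```text
(no output)
```

View pics/r_rings.png

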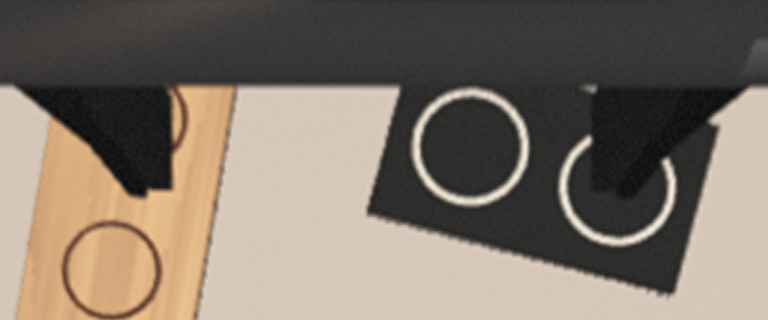

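View pics/r_obj.png

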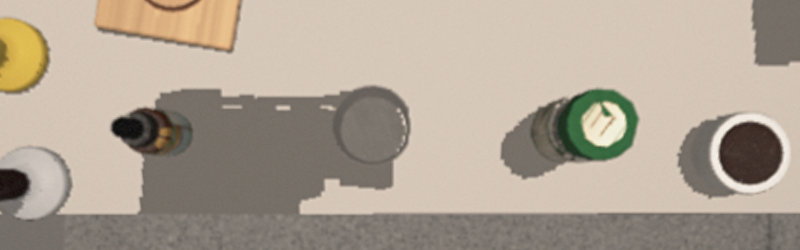

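```bash
cat > meas.py <<'E'
from h import *
def circ(img,T,K,z,guess,r,mode,win=12,s=4.0,show=None):
    """refine circle of radius r (mm) about guess at plane z by maximising mean radial gradient"""
    x,y=guess;m=r+win+6
    g=cv2.GaussianBlur(cv2.cvtColor(rect(img,T,K,z,x-m,x+m,y-m,y+m,s),cv2.COLOR_BGR2GRAY),(0,0),2).astype(np.float32)
    if show: cv2.imwrite(show,g)
    a=np.linspace(0,2*np.pi,180,endpoint=False);best=None
    def score(dx,dy,rr):
        def smp(R): 
            X=(m-(dx+R*np.cos(a)))*s;Y=(m-(dy+R*np.sin(a)))*s
            return cv2.remap(g,Y.astype(np.float32)[None],X.astype(np.float32)[None],cv2.INTER_LINEAR)[0]
        if mode=="line": v=smp(rr)-0.5*smp(rr-4)-0.5*smp(rr+4)
        else: v=smp(rr+1)-smp(rr-1)
        return v
    for step,rng in((2,win),(0.5,2.5)):
        c=best[1] if best else (0,0)
        for dx in np.arange(c[0]-rng,c[0]+rng+.01,step):
            for dy in np.arange(c[1]-rng,c[1]+rng+.01,step):
                for rr in np.arange(r-3,r+3.1,.5):
                    v=score(dx,dy,rr); q=np.mean(np.clip(np.abs(v),0,40)) if mode!="line" else abs(np.mean(np.clip(v,-40,40)))
                    if best is None or q>best[0]: best=(q,(dx,dy),rr)
    return np.array([x+best[1][0],y+best[1][1]]).round(1),best[2],round(float(best[0]),1)
E
python3 - <<'E'
from meas import *
K=np.array(calibration("wrist")["K"]);T=np.load("w2T.npy");im=cv2.imread("pics/w2.png")
print("matL",circ(im,T,K,5,(628,6),34.5,"line"))
print("matR",circ(im,T,K,5,(603,-86),34.5,"line"))
print("bF",circ(im,T,K,10,(552,230),30,"line"))
print("jar cap",circ(im,T,K,104,(430,-75),23,"e"))
print("dist",circ(im,T,K,33,(410,-210),31,"e"))
print("cup",circ(im,T,K,50,(430,75),29,"e"))
print("tamper base",circ(im,T,K,22,(385,325),28,"e"))
p=lambda u,v,z: ray("wrist",(u,v),z,dict(K=K,world_to_cam=T)).round(1)
print(p(472,108,13))
for z in (0,20,40,60): print(proj("wrist",(428,212,z),dict(K=K,world_to_cam=T)))
E
python3 - <<'E'
import cv2
im=cv2.imread("pics/w2.png")
cv2.imwrite("pics/w2z.png",cv2.resize(im[85:245,360:540],None,fx=3.7,fy=3.7,interpolation=cv2.INTER_CUBIC))
E
```

```text
matL (array([628.,   6.]), np.float64(32.5), 40.0)
matR (array([602., -85.]), np.float64(34.5), 31.2)
bF (array([550., 228.]), np.float64(28.5), 40.0)
jar cap (array([425. , -75.5]), np.float64(22.5), 36.4)
dist (array([ 407.5, -210.5]), np.float64(29.5), 33.1)
cup (array([426.5,  71.5]), np.float64(28.0), 27.3)
tamper base (array([384. , 333.5]), np.float64(27.0), 23.8)
[383.6 339.5  13. ]
[378.45963293 139.09464898]
[382.59556479 139.86169921]
[387.0911285 140.6954468]
[391.99536272 141.60498645]
```

View pics/w2z.png

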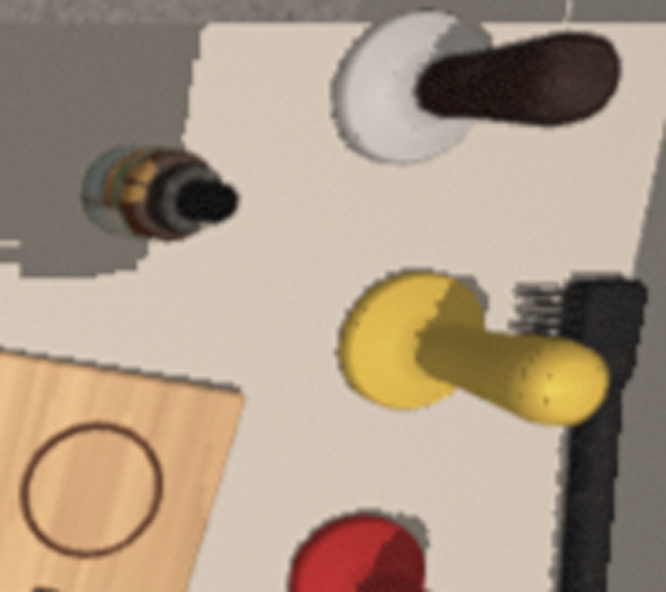

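```bash
sed -i 's/-40,40/-200,200/; s/,0,40)/,0,90)/' meas.py; python3 - <<'E'
from meas import *
K=np.array(calibration("wrist")["K"]);T=np.load("w2T.npy");im=cv2.imread("pics/w2.png")
print("wrist2")
print("matL",circ(im,T,K,5,(628,6),34.5,"line"))
print("matR",circ(im,T,K,5,(603,-86),34.5,"line"))
print("bF",circ(im,T,K,10,(552,230),30,"line"))
print("jar cap",circ(im,T,K,106,(430,-75),23,"e"))
print("dist",circ(im,T,K,33,(410,-210),31,"e"))
print("cup",circ(im,T,K,50,(430,75),29,"e"))
print("tamper base",circ(im,T,K,22,(385,325),28,"e"))
for n in ("scene","side"):
    c=calibration(n);Kc=np.array(c["K"]);Tc=np.array(c["world_to_cam"]);i=cv2.imread(f"pics/{n}0.png");print(n)
    if 1: print("matL",circ(i,Tc,Kc,5,(628,6),34.5,"line"))
    if n=="scene":print("matR",circ(i,Tc,Kc,5,(603,-86),34.5,"line"))
    print("bF",circ(i,Tc,Kc,10,(552,230),30,"line"))
    print("bB",circ(i,Tc,Kc,10,(645,215),30,"line"))
    print("dist",circ(i,Tc,Kc,33,(410,-210),31,"e"))
    print("jar cap",circ(i,Tc,Kc,106,(430,-75),23,"e"))
K1=dict(K=K,world_to_cam=np.load("w1T.npy"));i=cv2.imread("pics/w1.png");print("wrist1")
print("bF",circ(i,K1["world_to_cam"],K,10,(552,230),30,"line"))
print("bB",circ(i,K1["world_to_cam"],K,10,(645,215),30,"line"))
print("tamper base",circ(i,K1["world_to_cam"],K,22,(385,325),28,"e"))
print("pitcher bottom",ray("side",(350,262),0),"mug bottom",ray("side",(333,228),0))
E
```

```text
wrist2
matL (array([628.5,   6. ]), np.float64(34.0), 154.6)
matR (array([603.5, -85.5]), np.float64(34.0), 121.9)
bF (array([549.5, 229. ]), np.float64(29.0), 96.7)
jar cap (array([424.5, -74.5]), np.float64(22.5), 59.2)
dist (array([ 407., -207.]), np.float64(28.0), 50.9)
cup (array([427. ,  71.5]), np.float64(28.5), 38.3)
tamper base (array([385., 329.]), np.float64(27.5), 29.5)
scene
matL (array([628.,   5.]), np.float64(34.0), 29.7)
matR (array([603. , -86.5]), np.float64(33.5), 35.9)
bF (array([549., 226.]), np.float64(28.5), 14.1)
bB (array([642.5, 210. ]), np.float64(28.5), 14.2)
dist (array([ 405.5, -216. ]), np.float64(28.0), 26.7)
jar cap (array([425.5, -73. ]), np.float64(20.0), 25.6)
side
matL (array([630. ,   6.5]), np.float64(34.0), 78.2)
bF (array([552. , 228.5]), np.float64(29.0), 33.8)
bB (array([645.5, 212. ]), np.float64(29.0), 35.8)
dist (array([ 411. , -214.5]), np.float64(28.0), 35.2)
jar cap (array([428.5, -85. ]), np.float64(23.5), 28.8)
wrist1
bF (array([554.5, 221. ]), np.float64(28.5), 48.0)
bB (array([649.5, 204. ]), np.float64(29.0), 69.7)
tamper base (array([389., 335.]), np.float64(29.5), 29.6)
pitcher bottom [ 8.02478229e+02 -4.91679993e+01 -1.13686838e-13] mug bottom [774.69947365  84.97580787   0.        ]
```

```bash
python3 -m creep '[[[0.3,-0.1,0.1,0,0,0,-1],[0.6,-0.2,0.15,0,0,0,-1],[0.85,-0.3,0.2,0,0,0,-1],[1,-0.4,0.2,0,0,0,-1],[1,-0.46,0.2,0,0,0,-1]]]'; python3 -m creep '[[[0.2,0,0,0,0,0,-1],[0.355,0,0,0,0,0,-1],[0.355,0,0,0,0,0,-1],[0.355,0,0,0,0,0,-1],[0.355,0,0,0,0,0,-1],[0.355,0,0,0,0,0,-1]]]'; cat >> meas.py <<'E'
def snap(name):
    s=get_state();c=calibration("wrist");im=get_image("wrist")[:,:,::-1].copy();c2=calibration("wrist")
    print("drift",np.abs(np.array(c["world_to_cam"])-np.array(c2["world_to_cam"]))[:3,3].max().round(2),"pos",s["position"].round(1),"t",s["time"])
    cv2.imwrite(f"pics/{name}.png",im);np.save(name+"T.npy",c["world_to_cam"])
    return im,np.array(c["world_to_cam"]),np.array(c["K"])
E
python3 - <<'E'
from meas import *
im,T,K=snap("w3")
print("tamper base",circ(im,T,K,22,(386,331),28,"e"),circ(im,T,K,0,(386,331),29,"e"))
E
```

```text
time: 3.15
position: [383.0, 264.6, 288.4]
tool_rot: [[-0.008, 1.0, -0.001], [1.0, 0.008, 0.0], [0.0, -0.001, -1.0]]
contact_force: [0.4, 0.1, 0.4]
finger_gap: 1.002
time: 3.9
position: [385.5, 332.1, 288.6]
tool_rot: [[-0.001, 1.0, -0.0], [1.0, 0.001, -0.0], [-0.0, -0.0, -1.0]]
contact_force: [-0.2, -0.4, 0.6]
finger_gap: 1.004
drift 0.12 pos [385.5 332.1 288.6] t 3.9
tamper base (array([399., 333.]), np.float64(25.0), 30.1) (array([397.5, 337.5]), np.float64(26.5), 23.7)
```

View pics/w3.png

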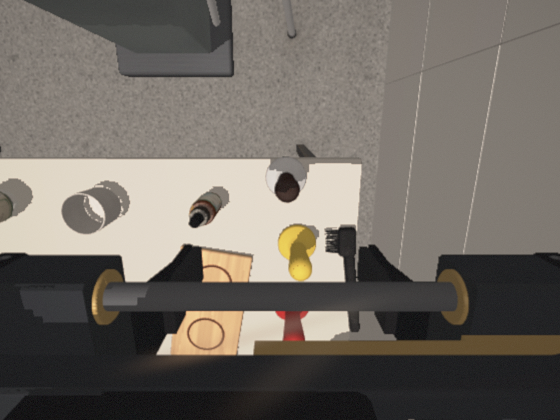

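```bash
cat >> meas.py <<'E'
def overlay(img,T,K,circs,crop,f,out):
    """circs: (x,y,z,r,color); crop (u0,u1,v0,v1)"""
    u0,u1,v0,v1=crop;o=cv2.resize(img[v0:v1,u0:u1],None,fx=f,fy=f,interpolation=cv2.INTER_CUBIC)
    a=np.linspace(0,2*np.pi,73)
    for x,y,z,r,col in circs:
        pts=np.array([proj("",(x+r*np.cos(t),y+r*np.sin(t),z),dict(K=K,world_to_cam=T)) for t in a])
        cv2.polylines(o,[np.round((pts-[u0,v0]+.5)*f).astype(np.int32)],True,col,1)
    cv2.imwrite(f"pics/{out}.png",o)
E
python3 - <<'E'
from meas import *
K=np.array(calibration("wrist")["K"]);T=np.load("w3T.npy");im=cv2.imread("pics/w3.png")
overlay(im,T,K,[(386,331,0,29,(0,0,255)),(386,331,24,29,(0,255,0)),(386,331,90,15,(255,255,0))],(240,340,140,240),6,"o3")
E
```

```text
(no output)
```

View pics/o3.png

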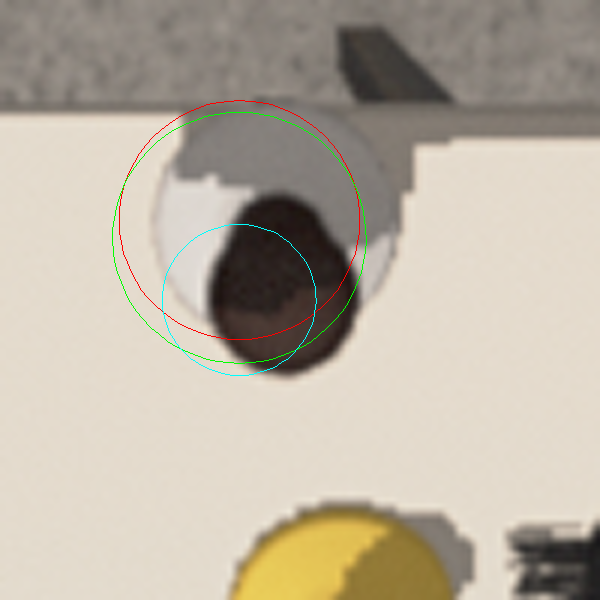

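```bash
python3 - <<'E'
from meas import *
K=np.array(calibration("wrist")["K"])
for n,cr in (("w3",(240,340,140,240)),("w2",(430,540,60,160))):
    T=np.load(n+"T.npy");im=cv2.imread(f"pics/{n}.png")
    x,y=386.5,340
    overlay(im,T,K,[(x,y,0,29,(0,0,255)),(x,y,24,29,(0,255,0)),(x,y,90,15,(255,255,0))],cr,5,"o_"+n)
a=cv2.imread("pics/o_w3.png");b=cv2.imread("pics/o_w2.png")
h=500;cv2.imwrite("pics/o4.png",cv2.resize(np.hstack([a[:500,:500],b[:500,:550]]),None,fx=.76,fy=.76))
E
```

```text
(no output)
```

View pics/o4.png

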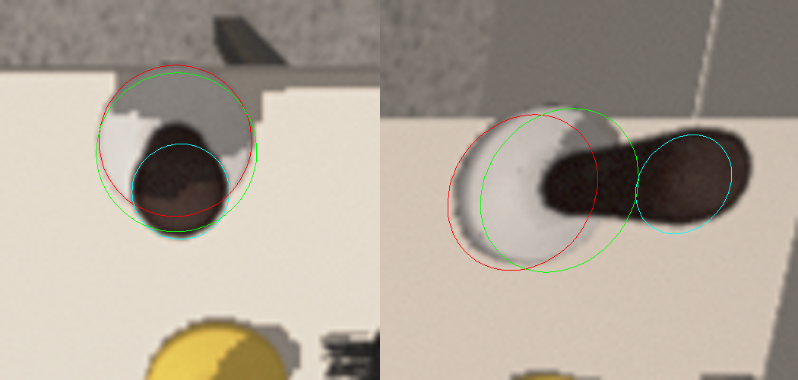

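```bash
python3 -m creep '[[[0.042,0,0.3,0,0,0,-1],[0.042,0,0.6,0,0,0,-1],[0.042,0,0.85,0,0,0,-1],[0.042,0,0.85,0,0,0,-1],[0.042,0,0.85,0,0,0,-1]]]' | head -2; python3 -m creep '[[[0,0,0.2,0,0,0,-1],[0,0,0.363,0,0,0,-1],[0,0,0.363,0,0,0,-1],[0,0,0.363,0,0,0,-1],[0,0,0.363,0,0,0,0.2],[0,0,0.363,0,0,0,1],[0,0,0.363,0,0,0,1],[0,0,0.363,0,0,0,1],[0,0,0.363,0,0,0,1]]]'
python3 - <<'E'
from meas import *
for n in ("scene","side"): cv2.imwrite(f"pics/{n}1.png",get_image(n)[:,:,::-1])
print(get_state()["finger_gap"]*87)
a=cv2.imread("pics/scene1.png")[130:250,150:300];b=cv2.imread("pics/side1.png")[100:220,170:320]
cv2.imwrite("pics/c1.png",cv2.resize(np.hstack([a,b]),None,fx=2.6,fy=2.6,interpolation=cv2.INTER_CUBIC))
E
```

```text
time: 4.58
position: [386.6, 341.8, 119.9]
time: 5.7
position: [385.3, 341.3, 45.9]
tool_rot: [[-0.002, 1.0, -0.0], [1.0, 0.002, -0.0], [-0.0, -0.0, -1.0]]
contact_force: [0.2, -0.2, 0.0]
finger_gap: 0.521
37.00161435397088
```

View pics/c1.png

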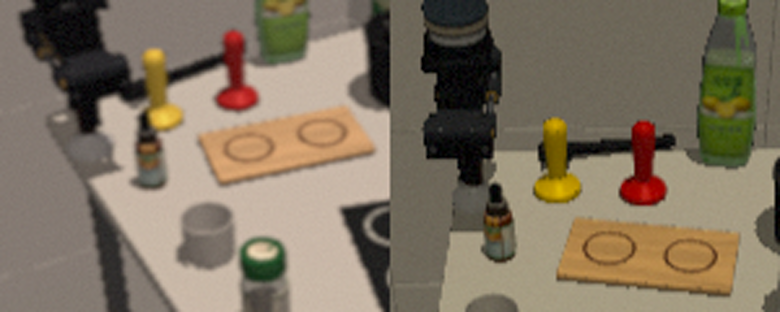

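The gripper is still closing round the tamper handle, with the fingers around it. I'll keep closing.

```bash
python3 -m creep '[[[0,0,0,0,0,0,1],[0,0,0,0,0,0,1],[0,0,0,0,0,0,1],[0,0,0,0,0,0,1]]]'; python3 -m creep '[[[0,0,-0.1,0,0,0,1],[0,0,-0.3,0,0,0,1],[0,0,-0.6,0,0,0,1],[0,0,-0.6,0,0,0,1],[0,0,-0.6,0,0,0,1]]]'
```

```text
time: 6.3
position: [385.2, 341.2, 45.9]
tool_rot: [[-0.002, 1.0, -0.0], [1.0, 0.002, -0.0], [-0.0, -0.0, -1.0]]
contact_force: [0.1, -1.3, 0.0]
finger_gap: 0.328
time: 6.92
position: [384.2, 340.8, 165.2]
tool_rot: [[-0.002, 1.0, -0.002], [1.0, 0.002, -0.001], [-0.001, -0.002, -1.0]]
contact_force: [0.3, 0.4, -3.9]
finger_gap: 0.329
```

```bash
python3 - <<'E'
from meas import *
im,T,K=snap("w4")
p=get_state()["position"]
overlay(im,T,K,[(p[0],p[1],p[2]-46,29,(0,0,255)),(p[0],p[1],p[2]-21,29,(0,255,0)),(p[0],p[1],p[2]+19,15,(255,255,0))],(160,400,150,330),3.3,"o5")
go(628.5,6,220,90)
E
```

```text
drift 0.55 pos [384.2 340.8 165.2] t 6.925
t 6.97 pos [383.8 340.6 164.4] yaw 90.1 -> shift [-1.6759  1.2187 -0.2793] turn [-0.0011  0.0006  0.0007] dist 418.0
```

View pics/o5.png

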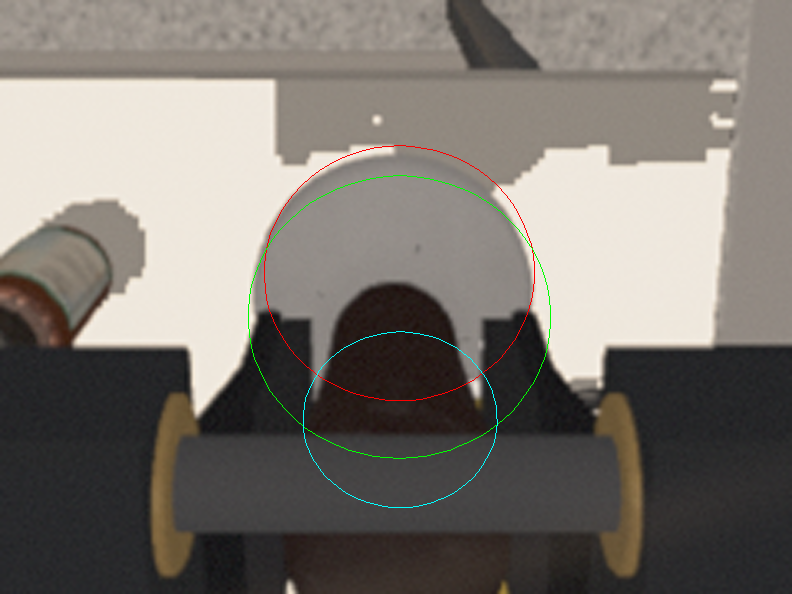

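```bash
python3 -m creep '[[[-0.1,0.05,-0.25,0,0,0,1],[-0.3,0.2,-0.28,0,0,0,1],[-0.55,0.4,-0.28,0,0,0,1],[-0.8,0.58,-0.28,0,0,0,1],[-0.84,0.61,-0.28,0,0,0,1],[-0.84,0.61,-0.28,0,0,0,1]]]'|head -2;  python3 -m creep '[[[-0.2,0.15,0,0,0,0,1],[-0.45,0.33,0,0,0,0,1],[-0.7,0.5,0,0,0,0,1],[-0.836,0.609,0,0,0,0,1],[-0.836,0.609,0,0,0,0,1],[-0.836,0.609,0,0,0,0,1],[-0.836,0.609,0,0,0,0,1]]]'; python3 - <<'E'
from meas import *
im,T,K=snap("w5")
for z,g in((5,(628.5,6)),(5,(603.3,-85.5))): print(circ(im,T,K,z,g,34,"line"))
c=[(628.5,6.5,5,34,(0,0,255)),(603.3,-85.5,5,34,(0,255,0)),(550,228,10,29.5,(0,255,0)),(643.5,211.5,10,29.5,(0,255,0))]
overlay(im,T,K,c,(0,560,0,420),1.4,"o6")
E
```

```text
time: 7.72
position: [506.6, 172.9, 219.8]
time: 8.6
position: [628.4, 8.8, 221.4]
tool_rot: [[-0.005, 1.0, -0.002], [1.0, 0.005, 0.001], [0.001, -0.002, -1.0]]
contact_force: [-0.2, -0.4, -3.7]
finger_gap: 0.33
drift 0.45 pos [628.4   8.8 221.4] t 8.6
(array([629. ,   4.5]), np.float64(34.0), 100.2)
(array([604.3, -87.5]), np.float64(34.0), 189.0)
```

View pics/o6.png

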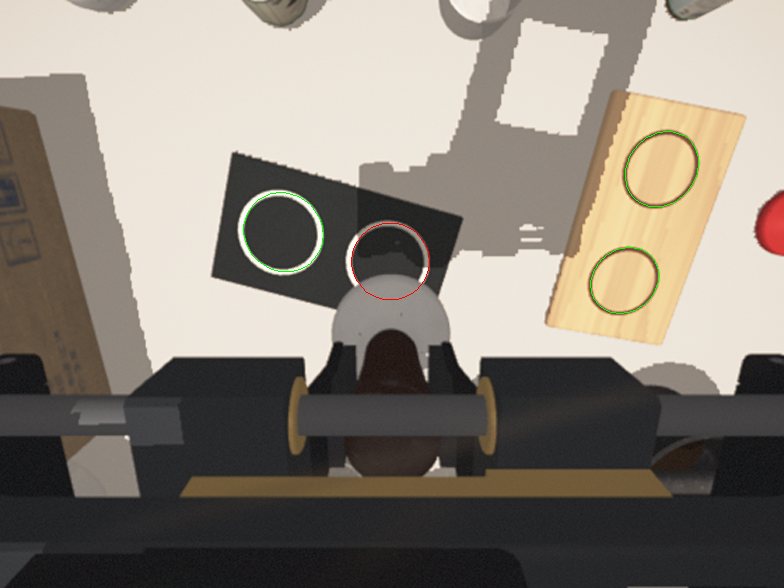

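```bash
python3 -m creep '[[[0,0,0,0,0,0,1],[0,0,0,0,0,0,1],[0,0,0,0,0,0,1],[0,0,0,0,0,0,1]]]'|head -2; python3 - <<'E'
from meas import *
im,T,K=snap("w6")
for z,g,r in((5,(628.5,6),34),(5,(603.3,-85.5),34),(10,(550,228),29),(10,(643.5,211.5),29)): print(circ(im,T,K,z,g,r,"line"))
E
```

```text
time: 9.15
position: [629.9, 6.6, 222.0]
drift 0.01 pos [629.9   6.6 222. ] t 9.15
(array([629. ,   4.5]), np.float64(34.0), 101.0)
(array([604.3, -87.5]), np.float64(34.0), 188.7)
(array([550.5, 227.5]), np.float64(29.0), 122.7)
(array([644.5, 211. ]), np.float64(29.0), 122.1)
```

```bash
python3 -m creep '[[[-0.005,-0.004,0.2,0,0,0,1],[-0.005,-0.004,0.45,0,0,0,1],[-0.005,-0.004,0.65,0,0,0,1],[-0.005,-0.004,0.78,0,0,0,1],[-0.005,-0.004,0.83,0,0,0,1],[-0.005,-0.004,0.845,0,0,0,1],[-0.005,-0.004,0.845,0,0,0,1],[-0.005,-0.004,0.845,0,0,0,1],[-0.005,-0.004,0.845,0,0,0,1]]]'; python3 -c "
from h import *
go(629,5.5,51.2,90)"
```

```text
time: 10.32
position: [629.7, 5.6, 53.9]
tool_rot: [[-0.002, 1.0, 0.002], [1.0, 0.002, -0.0], [-0.0, 0.002, -1.0]]
contact_force: [-0.6, -0.3, -3.5]
finger_gap: 0.334
t 10.32 pos [629.7   5.6  53.9] yaw 90.1 -> shift [-0.0005 -0.0034  0.0136] turn [0.0005 0.0001 0.0007] dist 3.0
```

```bash
python3 -m creep '[[[0,-0.003,0.014,0,0,0,1],[0,-0.003,0.014,0,0,0,1],[0,-0.003,0.014,0,0,0,1]]]';python3 -m creep '[[[0,0,0,0,0,0,0.2],[0,0,0,0,0,0,0],[0,0,0,0,0,0,-1],[0,0,0,0,0,0,-1],[0,0,0,0,0,0,-1]]]'; python3 -m creep '[[[0,0,-0.3,0,0,0,-1],[0,0,-0.6,0,0,0,-1],[0,0,-0.9,0,0,0,-1],[0,0,-1,0,0,0,-1],[0,-0.3,-1,0,0,0,-1],[0,-0.4,-1,0,0,0,-1],[0,-0.4,-1,0,0,0,-1],[0,-0.4,-1,0,0,0,-1]]]';  python3 - <<'E'
from meas import *
im,T,K=snap("w7")
x,y=629,5.5
overlay(im,T,K,[(x,y,5,34,(0,0,255)),(x,y,5,29,(255,0,255)),(x,y,27,29,(0,255,0)),(x,y,95,15,(255,255,0)),(604,-86.5,5,34,(0,0,255))],(150,350,100,300),3,"o7")
for n in ("scene","side"): cv2.imwrite(f"pics/{n}2.png",get_image(n)[:,:,::-1])
E
```

```text
time: 10.7
position: [629.2, 5.4, 50.8]
tool_rot: [[-0.002, 1.0, 0.002], [1.0, 0.002, -0.0], [-0.0, 0.002, -1.0]]
contact_force: [-0.1, -0.2, 1.3]
finger_gap: 0.33
time: 11.32
position: [628.4, 5.7, 50.1]
tool_rot: [[-0.002, 1.0, -0.0], [1.0, 0.002, 0.0], [0.0, -0.0, -1.0]]
contact_force: [0.3, -0.4, 0.4]
finger_gap: 0.754
time: 12.32
position: [550.0, 5.2, 250.5]
tool_rot: [[-0.002, 1.0, 0.002], [1.0, 0.002, -0.0], [-0.0, 0.002, -1.0]]
contact_force: [-0.4, 0.2, -0.3]
finger_gap: 1.002
drift 0.03 pos [550.    5.2 250.5] t 12.325
```

View pics/o7.png

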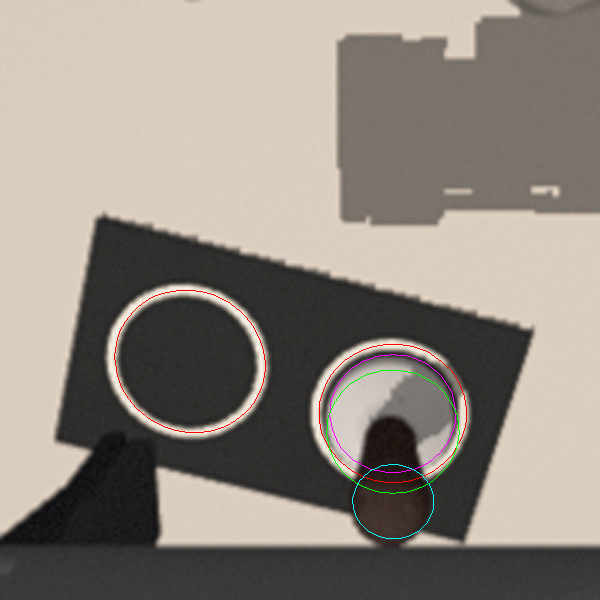

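```bash
python3 - <<'E'
from meas import *
T=np.load("w7T.npy");K=np.array(calibration("wrist")["K"]);im=cv2.imread("pics/w7.png")
print(circ(im,T,K,5,(629,5),34,"line"),circ(im,T,K,5,(604,-87),34,"line"))
o=cv2.resize(im[205:275,245:315],None,fx=8,fy=8,interpolation=cv2.INTER_CUBIC);cv2.imwrite("pics/z7.png",o)
for n in("scene","side"):
    c=calibration(n);i=cv2.imread(f"pics/{n}2.png");u,v=proj(n,(629,5,30)).astype(int)
    overlay(i,np.array(c["world_to_cam"]),np.array(c["K"]),[(629,5.5,5,34,(0,0,255)),(629,5.5,5,29,(255,0,255)),(629,5.5,95,15,(255,255,0))],(u-40,u+40,v-45,v+30),5,n+"o2")
cv2.imwrite("pics/o8.png",np.hstack([cv2.imread("pics/sceneo2.png"),cv2.imread("pics/sideo2.png")]))
E
```

```text
(array([629.5,   4.5]), np.float64(34.5), 123.0) (array([604.5, -87.5]), np.float64(34.0), 178.8)
```

View pics/z7.png

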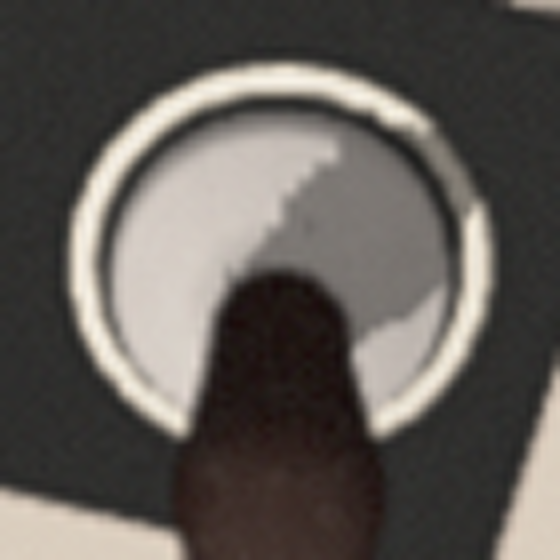

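View pics/o8.png

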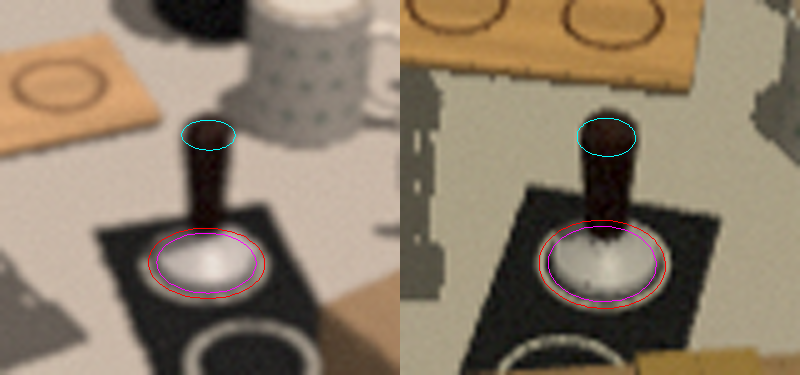

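```bash
python3 -m creep '[[[-0.2,-0.1,0,0,0,0.05,-1],[-0.4,-0.25,0,0,0,0.1,-1],[-0.6,-0.4,0,0,0,0.16,-1],[-0.8,-0.55,0,0,0,0.22,-1],[-0.95,-0.65,0,0,0,0.28,-1],[-0.95,-0.65,0,0,0,0.34,-1],[-0.95,-0.65,0,0,0,0.4,-1],[-0.95,-0.65,0,0,0,0.46,-1],[-0.95,-0.65,0,0,0,0.52,-1],[-0.95,-0.65,0,0,0,0.583,-1],[-0.95,-0.65,0,0,0,0.583,-1],[-0.95,-0.65,0,0,0,0.583,-1]]]';  python3 - <<'E'
from meas import *
im,T,K=snap("w8")
print(circ(im,T,K,33,(408,-211),31,"e"))
x,y=408,-212
overlay(im,T,K,[(x,y,33,31,(0,0,255)),(x,y,2,31,(0,255,0))],(0,560,0,420),1.4,"o9")
E
```

```text
time: 13.98
position: [419.2, -185.0, 250.1]
tool_rot: [[0.967, -0.253, -0.0], [-0.253, -0.967, -0.0], [-0.0, 0.0, -1.0]]
contact_force: [0.0, 0.1, 0.6]
finger_gap: 0.999
drift 0.2 pos [ 419.2 -185.   250.1] t 13.975
(array([ 408.5, -211.5]), np.float64(30.0), 47.9)
```

View pics/o9.png

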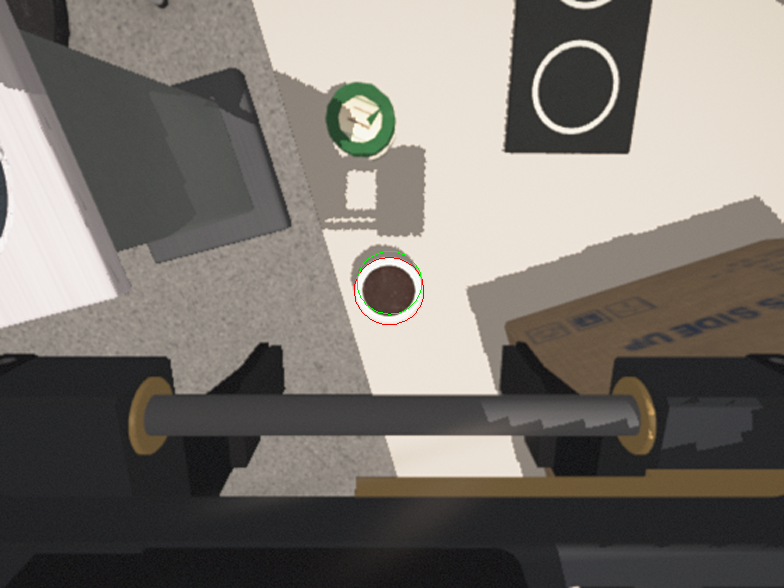

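```bash
python3 -c "
from h import *
go(409.2,-211.4,100,10)"
```

```text
t 14.03 pos [ 419.1 -185.   250.1] yaw -14.7 -> shift [-0.0144  0.1405  0.7503] turn [-0.      0.     -0.1372] dist 153.0
```

```bash
python3 -m creep '[[[-0.014,0.14,0.1,0,0,-0.05,-1],[-0.014,0.14,0.3,0,0,-0.1,-1],[-0.014,0.14,0.5,0,0,-0.137,-1],[-0.014,0.14,0.7,0,0,-0.137,-1],[-0.014,0.14,0.75,0,0,-0.137,-1],[-0.014,0.14,0.75,0,0,-0.137,-1],[-0.014,0.14,0.75,0,0,-0.137,-1]]]' |head -2; python3 -c "
from h import *
go(409.2,-211.4,5,10)"
```

```text
time: 14.9
position: [410.0, -211.9, 101.4]
t 14.9 pos [ 410.  -211.9  101.4] yaw 9.9 -> shift [-0.0042 -0.0042  0.4818] turn [ 0.0007 -0.0006 -0.0007] dist 96.0
```

```bash
python3 -m creep '[[[-0.003,-0.003,0.2,0,0,0,-1],[-0.003,-0.003,0.38,0,0,0,-1],[-0.003,-0.003,0.46,0,0,0,-1],[-0.003,-0.003,0.478,0,0,0,-1],[-0.003,-0.003,0.478,0,0,0,-1],[-0.003,-0.003,0.478,0,0,0,-1],[-0.003,-0.003,0.478,0,0,0,1],[-0.003,-0.003,0.478,0,0,0,1],[-0.003,-0.003,0.478,0,0,0,1],[-0.003,-0.003,0.478,0,0,0,1],[-0.003,-0.003,0.478,0,0,0,1],[-0.003,-0.003,0.478,0,0,0,1]]]';python3 -m creep '[[[0,0,0,0,0,0,1],[0,0,0,0,0,0,1],[0,0,0,0,0,0,1]]]'
```

```text
time: 16.4
position: [408.6, -210.8, 4.7]
tool_rot: [[0.985, 0.171, 0.0], [0.171, -0.985, -0.0], [0.0, 0.0, -1.0]]
contact_force: [1.7, 0.7, 2.7]
finger_gap: 0.707
time: 16.77
position: [408.5, -210.8, 4.6]
tool_rot: [[0.985, 0.171, 0.0], [0.171, -0.985, -0.0], [0.0, 0.0, -1.0]]
contact_force: [1.7, 0.5, 3.8]
finger_gap: 0.703
```

```bash
python3 -m creep '[[[0,0,-0.1,0,0,0,1],[0,0,-0.3,0,0,0,1],[0,0,-0.6,0,0,0,1],[0,0,-0.8,0,0,0,1],[0,0,-0.8,0,0,0,1],[0,0,-0.8,0,0,0,1],[0,0,-0.8,0,0,0,1]]]'; python3 - <<'E'
from meas import *
im,T,K=snap("w9")
p=get_state()["position"];R=get_state()["tool_rot"]
overlay(im,T,K,[(p[0],p[1],p[2]-5+33,31,(0,0,255)),(p[0],p[1],p[2]-5,31,(0,255,0))],(100,460,100,370),2.2,"o10")
go(604,-86.5,120,10)
E
```

```text
time: 17.65
position: [407.0, -209.6, 162.6]
tool_rot: [[0.985, 0.171, -0.004], [0.171, -0.985, 0.003], [-0.003, -0.004, -1.0]]
contact_force: [-0.2, -0.3, -3.7]
finger_gap: 0.703
drift 0.26 pos [ 407.  -209.6  162.6] t 17.65
t 17.7 pos [ 407.2 -209.8  162.7] yaw 9.8 -> shift [ 1.0756 -0.4384  0.2118] turn [-0.0011  0.001  -0.0009] dist 236.0
```

View pics/o10.png

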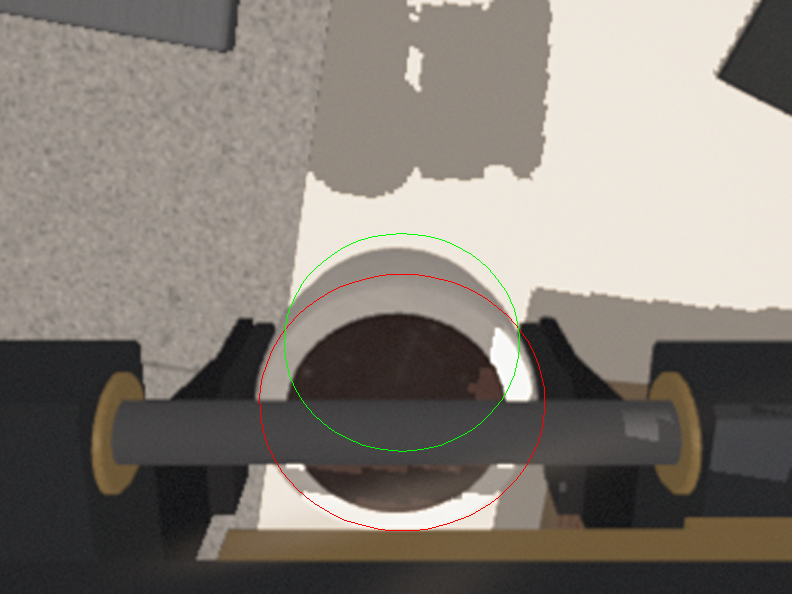

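```bash
python3 -m creep '[[[0.2,-0.1,0,0,0,0,1],[0.45,-0.2,0,0,0,0,1],[0.7,-0.3,0,0,0,0,1],[0.9,-0.4,0,0,0,0,1],[0.98,-0.44,0,0,0,0,1],[0.98,-0.44,0,0,0,0,1],[0.98,-0.44,0,0,0,0,1]]]'|head -2;  python3 -c "
from h import *
go(603.7,-84.7,60,10)"
```

```text
time: 18.58
position: [584.6, -90.9, 163.6]
t 18.57 pos [584.6 -90.9 163.6] yaw 9.8 -> shift [ 0.1012 -0.014   0.5176] turn [-0.0003  0.001  -0.0011] dist 106.0
```

```bash
python3 -m creep '[[[0.1,-0.014,0.1,0,0,0,1],[0.1,-0.014,0.3,0,0,0,1],[0.1,-0.014,0.45,0,0,0,1],[0.1,-0.014,0.5,0,0,0,1],[0.1,-0.014,0.5,0,0,0,1],[0.1,-0.014,0.5,0,0,0,1],[0.1,-0.014,0.5,0,0,0,1],[0.1,-0.014,0.5,0,0,0,1]]]'|head -2;  python3 - <<'E'
from meas import *
im,T,K=snap("w10")
s=get_state();p=s["position"]+1.8*s["tool_rot"][:,1]
overlay(im,T,K,[(p[0],p[1],p[2]-5+33,31,(0,0,255)),(p[0],p[1],p[2]-5,31,(0,255,0)),(604,-86.5,5,34,(0,255,255))],(0,560,0,420),1.4,"o11")
go(603.7,-84.7,9.8,10)
E
```

```text
time: 19.58
position: [606.2, -84.4, 65.5]
drift 0.16 pos [606.2 -84.4  65.5] t 19.575
t 19.62 pos [606.  -84.3  65.3] yaw 9.9 -> shift [-1.200e-02 -2.000e-04  2.773e-01] turn [ 0.0002 -0.0003 -0.0008] dist 56.0
```

View pics/o11.png

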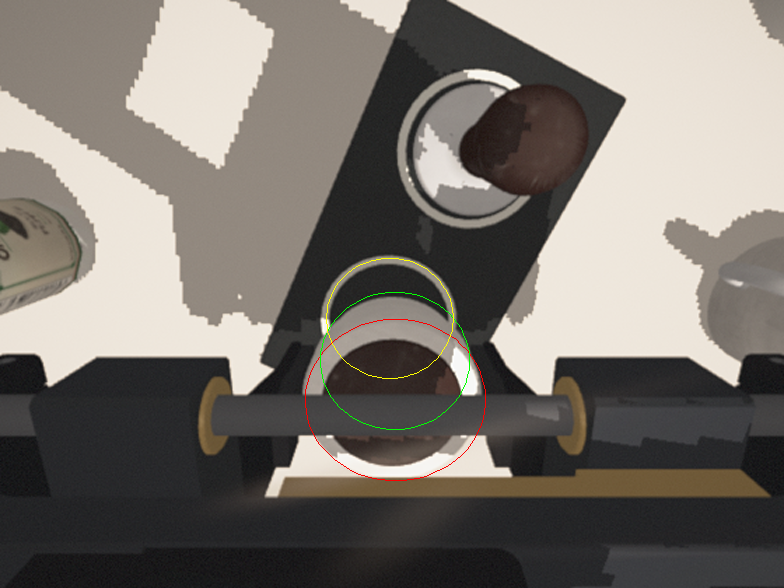

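```bash
python3 -m creep '[[[-0.012,0,0.1,0,0,0,1],[-0.012,0,0.2,0,0,0,1],[-0.012,0,0.25,0,0,0,1],[-0.012,0,0.265,0,0,0,1],[-0.012,0,0.265,0,0,0,1],[-0.012,0,0.265,0,0,0,1],[-0.012,0,0.265,0,0,0,1],[-0.012,0,0.265,0,0,0,1]]]';  python3 -c "
from h import *
go(603.7,-84.7,9.9,10)"
```

```text
time: 20.62
position: [603.5, -84.7, 11.9]
tool_rot: [[0.985, 0.171, 0.001], [0.171, -0.985, -0.0], [0.001, 0.0, -1.0]]
contact_force: [0.8, -0.2, -3.4]
finger_gap: 0.707
t 20.62 pos [603.5 -84.7  11.9] yaw 9.8 -> shift [ 0.0011 -0.      0.0102] turn [ 0.0001 -0.0002 -0.0008] dist 2.0
```

```bash
python3 -m creep '[[[0.001,0,0.0095,0,0,0,1],[0.001,0,0.0095,0,0,0,1],[0.001,0,0.0095,0,0,0,1]]]'|grep -E "pos|force";python3 -m creep '[[[0,0,0,0,0,0,-0.3],[0,0,0,0,0,0,-0.3],[0,0,0,0,0,0,-1],[0,0,0,0,0,0,-1],[0,0,0,0,0,0,-1]]]'|grep -E "pos|force|gap"; python3 -m creep '[[[0,0,-0.2,0,0,0,-1],[0,0,-0.5,0,0,0,-1],[0,0,-0.8,0,0,0,-1],[-0.2,0,-1,0,0,0,-1],[-0.4,0.1,-1,0,0,0,-1],[-0.4,0.1,-1,0,0,0,-1],[-0.4,0.1,-1,0,0,0,-1],[-0.4,0.1,-1,0,0,0,-1]]]';  python3 - <<'E'
from meas import *
im,T,K=snap("w11")
x,y=604,-86.5
print("ring",circ(im,T,K,5,(604,-86.5),34,"line"))
overlay(im,T,K,[(x,y,5,34,(0,0,255)),(x,y,38,31,(0,255,0)),(x,y,38,24,(0,255,0))],(270,470,100,300),3,"o12")
E
```

```text
position: [603.7, -84.7, 9.7]
contact_force: [-0.8, -0.2, -3.3]
position: [603.7, -84.7, 10.0]
contact_force: [-0.3, -0.6, 0.5]
finger_gap: 0.95
time: 22.62
position: [528.9, -117.7, 209.3]
tool_rot: [[0.985, 0.172, 0.0], [0.172, -0.985, 0.0], [0.0, -0.0, -1.0]]
contact_force: [0.4, 0.2, -0.3]
finger_gap: 1.0
drift 0.15 pos [ 528.9 -117.7  209.3] t 22.625
ring (array([604.5, -87.5]), np.float64(35.0), 93.7)
```

View pics/o12.png

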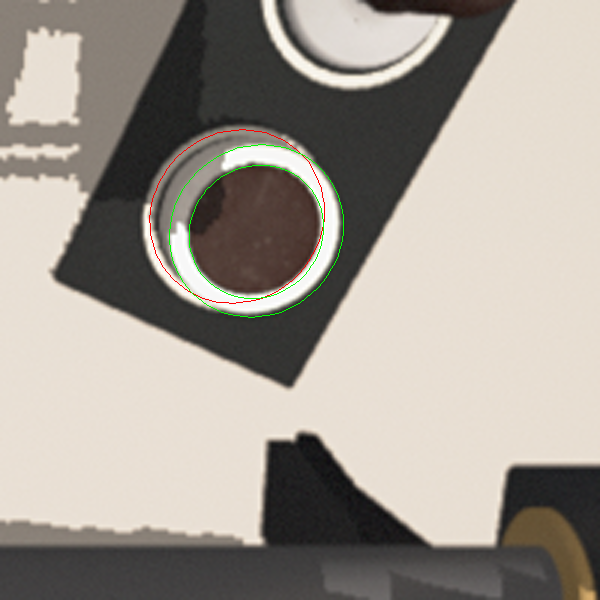

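```bash
python3 - <<'E'
from meas import *
T=np.load("w11T.npy");K=np.array(calibration("wrist")["K"]);im=cv2.imread("pics/w11.png")
print("dist dark",circ(im,T,K,38,(604,-86.5),23.5,"e",win=6))
go(427,71.5,250,90)
E
```

```text
dist dark (array([603. , -85.5]), np.float64(23.5), 89.5)
t 22.68 pos [ 528.8 -117.7  209.2] yaw 9.9 -> shift [-0.3389 -1.0192 -0.2036] turn [-1.000e-04 -0.000e+00 -4.451e-01] dist 219.0
```

```bash
python3 -m creep '[[[-0.1,-0.2,-0.1,0,0,0,-1],[-0.18,-0.45,-0.1,0,0,0,-1],[-0.25,-0.7,-0.1,0,0,0,-1],[-0.33,-0.9,-0.1,0,0,0,-1],[-0.33,-1,-0.1,0,0,0,-1],[-0.33,-1,-0.1,0,0,0,-1],[-0.33,-1,-0.1,0,0,0,-1],[-0.33,-1,-0.1,0,0,0,-1],[-0.33,-1,-0.1,0,0,0,-1]]]' |head -2;  python3 - <<'E'
from meas import *
im,T,K=snap("w12")
print(circ(im,T,K,50,(427,71.5),29,"e"))
x,y=428,72
overlay(im,T,K,[(x,y,50,29,(0,0,255)),(x,y,0,27,(0,255,0))],(180,380,100,300),3,"o13")
E
```

```text
time: 23.8
position: [429.2, 67.1, 229.6]
drift 0.09 pos [429.2  67.1 229.6] t 23.8
(array([427.5,  70. ]), np.float64(27.5), 77.4)
```

View pics/o13.png

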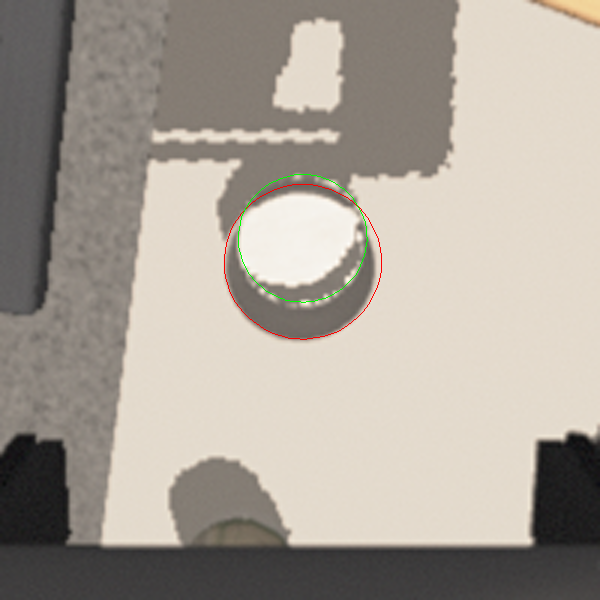

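```bash
python3 -c "
from h import *
go(428,72.2,12,10)"; python3 -m creep '[[[-0.001,-0.025,0.2,0,0,0,-1],[-0.001,-0.025,0.45,0,0,0,-1],[-0.001,-0.025,0.7,0,0,0,-1],[-0.001,-0.025,0.8,0,0,0,-1],[-0.001,-0.025,0.85,0,0,0,-1],[-0.001,-0.025,0.85,0,0,0,-1],[-0.001,-0.025,0.85,0,0,0,-1],[-0.001,-0.025,0.85,0,0,0,-1]]]' |head -2; python3 -c "
from h import *
go(428,72.2,12,10)"
```

```text
t 23.85 pos [429.1  67.1 229.6] yaw 9.8 -> shift [-1.0000e-03 -2.5900e-02  1.0878e+00] turn [ 0.      0.0001 -0.0012] dist 218.0
time: 24.85
position: [428.5, 72.6, 60.6]
t 24.85 pos [428.5  72.6  60.6] yaw 9.8 -> shift [-0.0035  0.0012  0.2429] turn [ 0.0002 -0.0007 -0.0009] dist 49.0
```

```bash
python3 -m creep '[[[-0.002,0.001,0.12,0,0,0,-1],[-0.002,0.001,0.22,0,0,0,-1],[-0.002,0.001,0.243,0,0,0,-1],[-0.002,0.001,0.243,0,0,0,-1],[-0.002,0.001,0.243,0,0,0,-1],[-0.002,0.001,0.243,0,0,0,1],[-0.002,0.001,0.243,0,0,0,1],[-0.002,0.001,0.243,0,0,0,1],[-0.002,0.001,0.243,0,0,0,1],[-0.002,0.001,0.243,0,0,0,1],[-0.002,0.001,0.243,0,0,0,1],[-0.002,0.001,0.243,0,0,0,1]]]'; python3 -m creep '[[[0,0,0,0,0,0,1],[0,0,0,0,0,0,1],[0,0,0,0,0,0,1],[0,0,-0.1,0,0,0,1],[0,0,-0.3,0,0,0,1],[0,0,-0.6,0,0,0,1],[0,0,-0.8,0,0,0,1],[0,0,-0.85,0,0,0,1],[0,0,-0.85,0,0,0,1],[0,0,-0.85,0,0,0,1],[0,0,-0.85,0,0,0,1]]]';  python3 - <<'E'
from meas import *
im,T,K=snap("w13")
p=get_state()["position"]
overlay(im,T,K,[(p[0],p[1],p[2]-12+50,29,(0,0,255)),(p[0],p[1],p[2]-12,27,(0,255,0))],(100,460,100,370),2.2,"o14")
go(604,-86.5,180,10)
E
```

```text
time: 26.35
position: [427.7, 72.3, 11.1]
tool_rot: [[0.985, 0.171, 0.001], [0.171, -0.985, -0.0], [0.001, 0.0, -1.0]]
contact_force: [0.1, -0.0, 2.9]
finger_gap: 0.641
time: 27.72
position: [426.4, 72.4, 179.5]
tool_rot: [[0.985, 0.171, -0.004], [0.171, -0.985, 0.0], [-0.004, -0.001, -1.0]]
contact_force: [-0.2, 0.1, -1.2]
finger_gap: 0.637
drift 0.32 pos [426.4  72.4 179.5] t 27.725
t 27.77 pos [426.6  72.4 179.8] yaw 9.8 -> shift [ 0.7379  0.9342 -0.0042] turn [-0.0003  0.001  -0.0009] dist 238.0
```

View pics/o14.png

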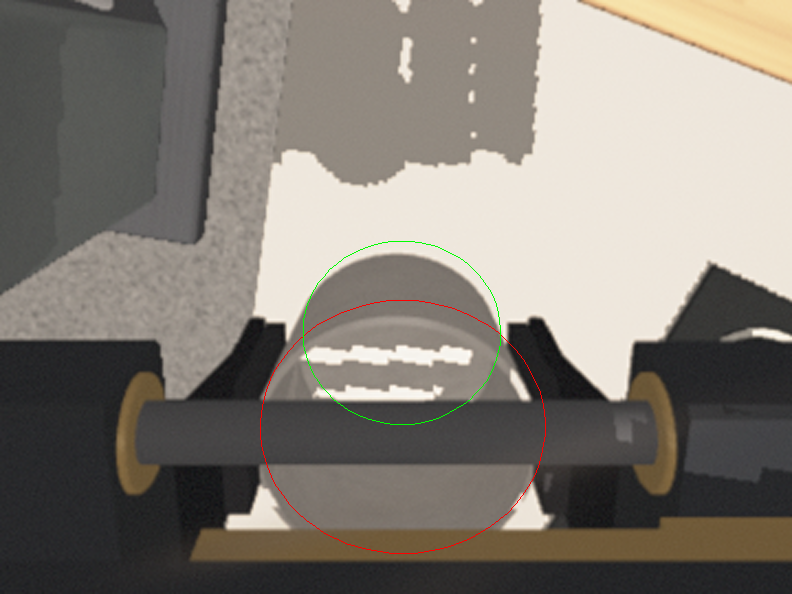

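```bash
python3 -m creep '[[[0.05,0.1,-0.2,0,0,0,1],[0.15,0.3,-0.2,0,0,0,1],[0.3,0.5,-0.2,0,0,0,1],[0.4,0.7,-0.2,0,0,0,1],[0.5,0.85,-0.2,0,0,0,1],[0.5,0.85,-0.2,0,0,0,1]]]' |head -2; python3 -m creep '[[[0.1,0.15,0,0,0,0,1],[0.2,0.3,0,0,0,0,1],[0.246,0.4,0,0,0,0,1],[0.246,0.4,0,0,0,0,1],[0.246,0.4,0,0,0,0,1],[0.246,0.4,0,0,0,0,1],[0.246,0.4,0,0,0,0,1],[0.246,0.4,0,0,0,0,1]]]' |head -2; python3 - <<'E'
from meas import *
im,T,K=snap("w14")
print("ring",circ(im,T,K,5,(604,-86.5),34,"line"),"dark",circ(im,T,K,38,(604,-86.5),23.5,"e",win=6))
x,y=604,-86.5
overlay(im,T,K,[(x,y,5,34,(0,0,255)),(x,y,38,31,(0,255,0)),(x,y,38,23.5,(0,255,0))],(200,340,60,200),4.2,"o15")
for n in ("scene","side"): cv2.imwrite(f"pics/{n}3.png",get_image(n)[:,:,::-1])
E
```

```text
time: 28.52
position: [556.8, -80.4, 219.9]
time: 29.52
position: [617.0, -148.0, 221.3]
drift 0.08 pos [ 617.  -148.   221.3] t 29.525
ring (array([604.5, -88. ]), np.float64(34.0), 47.8) dark (array([603. , -85.5]), np.float64(24.0), 88.3)
```

View pics/o15.png

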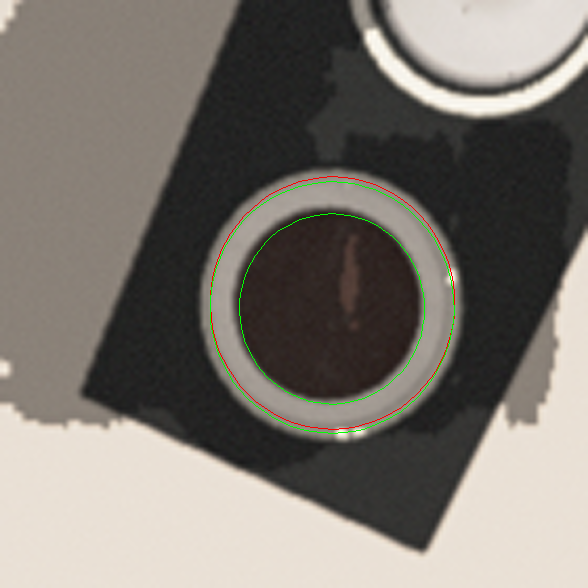

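View pics/scene3.png

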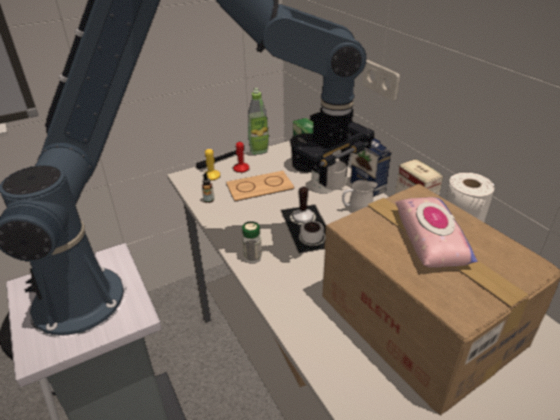

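```bash
python3 -c "
from h import *
go(603.5,-85,80,10)"; python3 -m creep '[[[-0.01,-0.15,0,0,0,0,1],[-0.01,-0.3,0.1,0,0,0,1],[-0.01,-0.33,0.3,0,0,0,1],[-0.01,-0.33,0.5,0,0,0,1],[-0.01,-0.33,0.65,0,0,0,1],[-0.01,-0.33,0.7,0,0,0,1],[-0.01,-0.33,0.7,0,0,0,1],[-0.01,-0.33,0.7,0,0,0,1],[-0.01,-0.33,0.7,0,0,0,1]]]' |head -2; python3 -c "
from h import *
go(603.5,-85,51,10)"
```

```text
t 29.68 pos [ 617.2 -148.4  221.2] yaw 9.8 -> shift [-0.0133 -0.3239  0.7058] turn [ 0.     -0.     -0.0008] dist 155.0
time: 30.8
position: [604.9, -84.1, 82.5]
t 30.8 pos [604.9 -84.1  82.5] yaw 9.8 -> shift [-0.0079  0.003   0.1573] turn [ 0.0004 -0.0008 -0.0009] dist 32.0
```

```bash
python3 -m creep '[[[-0.008,0.003,0.08,0,0,0,1],[-0.008,0.003,0.13,0,0,0,1],[-0.008,0.003,0.15,0,0,0,1],[-0.008,0.003,0.15,0,0,0,1],[-0.008,0.003,0.15,0,0,0,1],[-0.008,0.003,0.15,0,0,0,1]]]'; python3 - <<'E'
from h import *
go(603.5,-85,49.4,10)
for n in ("scene","wrist"): cv2.imwrite(f"pics/{n}4.png",get_image(n)[:,:,::-1])
a=cv2.imread("pics/scene4.png")[150:270,260:380];b=cv2.imread("pics/wrist4.png")[100:340,130:430]
cv2.imwrite("pics/c4.png",np.hstack([cv2.resize(a,(400,400),interpolation=cv2.INTER_CUBIC),cv2.resize(b,(400,400))]))
E
```

```text
time: 31.55
position: [602.8, -84.7, 51.4]
tool_rot: [[0.985, 0.171, 0.001], [0.171, -0.985, -0.0], [0.001, 0.0, -1.0]]
contact_force: [0.7, -0.1, -0.6]
finger_gap: 0.637
t 31.55 pos [602.8 -84.7  51.4] yaw 9.8 -> shift [0.0034 0.0021 0.0099] turn [ 0.0001 -0.0002 -0.0008] dist 2.0
```

View pics/c4.png

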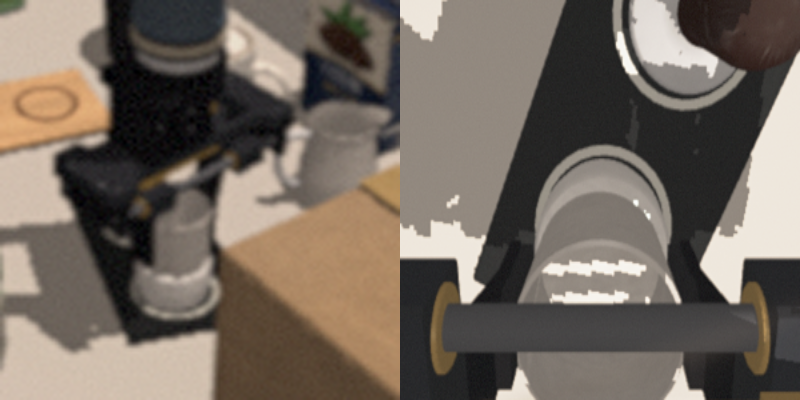

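The cup sits over the distributor and looks concentric in the wrist view. I'll lower the last 1.5 mm and release.

```bash
python3 -m creep '[[[0.002,0.002,0.01,0,0,0,1],[0.002,0.002,0.01,0,0,0,1],[0.002,0.002,0.01,0,0,0,1]]]'|grep -E "pos|force"; python3 -m creep '[[[0,0,0,0,0,0,0],[0,0,0,0,0,0,0],[0,0,0,0,0,0,-1],[0,0,0,0,0,0,-1],[0,0,0,0,0,0,-1],[0,0,0,0,0,0,-1]]]'|grep -E "pos|force|gap"; python3 -m creep '[[[0,0,-0.2,0,0,0,-1],[0,0,-0.5,0,0,0,-1],[0,0,-0.8,0,0,0,-1],[0,0.1,-0.9,0,0,0,-1],[0,0.3,-0.9,0,0,0,-1],[0,0.33,-0.9,0,0,0,-1],[0,0.33,-0.9,0,0,0,-1],[0,0.33,-0.9,0,0,0,-1]]]'|head -2;  python3 - <<'E'
from meas import *
im,T,K=snap("w15")
x,y=603.3,-85.5
print(circ(im,T,K,88,(x,y),29,"e",win=8))
overlay(im,T,K,[(603.3,-87,5,36,(0,0,255)),(x,y,38,31,(0,255,0)),(x,y,88,29,(255,255,0)),(x,y,40,27,(255,0,0))],(180,360,40,220),3.3,"o16")
cv2.imwrite("pics/scene5.png",get_image("scene")[:,:,::-1])
E
```

```text
position: [603.2, -85.0, 49.2]
contact_force: [-0.0, 0.2, 0.2]
position: [602.8, -85.0, 49.0]
contact_force: [0.6, 0.4, -0.8]
finger_gap: 0.969
time: 33.78
position: [613.6, -148.8, 228.5]
drift 0.18 pos [ 613.6 -148.8  228.5] t 33.775
(array([602.8, -86.5]), np.float64(30.0), 67.2)
```

View pics/o16.png

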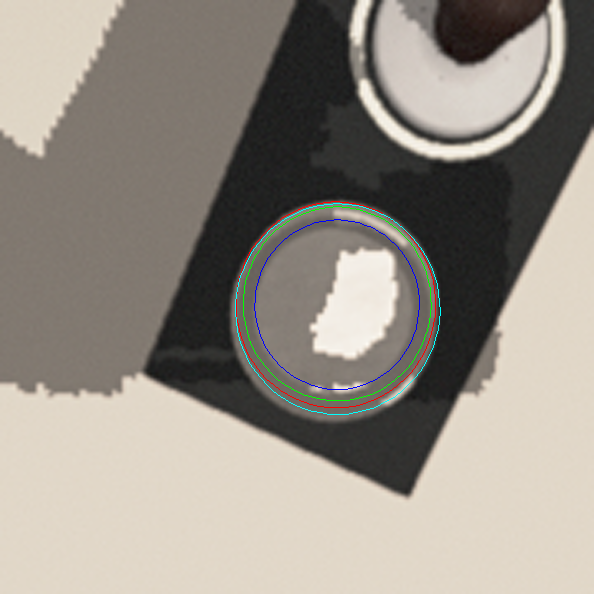

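```bash
python3 -m creep '[[[-0.15,-0.1,-0.1,0,0,-0.05,-1],[-0.35,-0.2,-0.1,0,0,-0.1,-1],[-0.55,-0.35,-0.1,0,0,-0.16,-1],[-0.7,-0.45,-0.1,0,0,-0.22,-1],[-0.79,-0.51,-0.1,0,0,-0.28,-1],[-0.79,-0.51,-0.1,0,0,-0.34,-1],[-0.79,-0.51,-0.1,0,0,-0.4,-1],[-0.79,-0.51,-0.1,0,0,-0.444,-1],[-0.79,-0.51,-0.1,0,0,-0.444,-1],[-0.79,-0.51,-0.1,0,0,-0.444,-1],[-0.79,-0.51,-0.1,0,0,-0.444,-1]]]' |head -2;  python3 - <<'E'
from meas import *
im,T,K=snap("w16")
x,y=425,-75
print(circ(im,T,K,106,(x,y),22,"e",win=8),circ(im,T,K,0,(x,y),23,"e",win=8))
overlay(im,T,K,[(x,y,106,22,(255,255,0)),(x,y,0,23,(255,0,0))],(180,360,40,220),3.3,"o17")
go(425,-75,200,90)
E
```

```text
time: 35.25
position: [441.1, -76.4, 249.1]
drift 0.13 pos [441.1 -76.4 249.1] t 35.25
(array([424. , -76.5]), np.float64(23.0), 72.5) (array([435.5, -81. ]), np.float64(23.0), 26.8)
t 35.3 pos [441.1 -76.4 249. ] yaw 89.7 -> shift [ 0.0066 -0.0804  0.2452] turn [-0.     -0.     -0.0015] dist 52.0
```

View pics/o17.png

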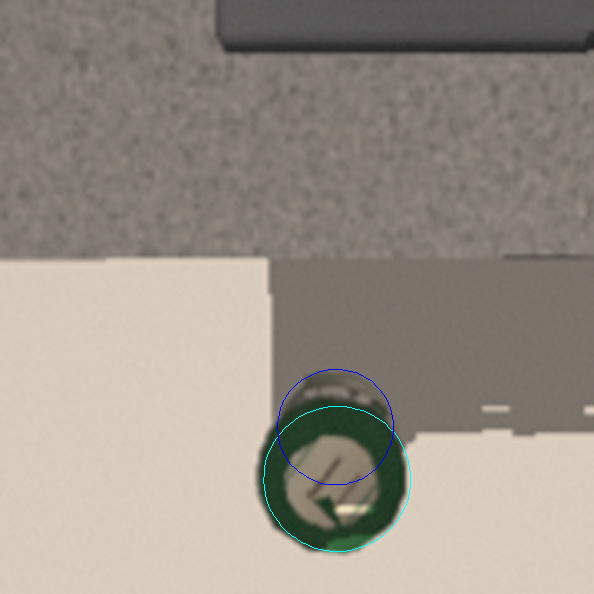

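```bash
python3 -m creep '[[[0.005,-0.084,0.1,0,0,0,-1],[0.005,-0.084,0.3,0,0,0,-1],[0.005,-0.084,0.5,0,0,0,-1],[0.005,-0.084,0.7,0,0,0,-1],[0.005,-0.084,0.8,0,0,0,-1],[0.005,-0.084,0.8,0,0,0,-1],[0.005,-0.084,0.8,0,0,0,-1],[0.005,-0.084,0.8,0,0,0,-1]]]' |head -2; python3 -c "
from h import *
go(424.2,-75.3,46,90)"
```

```text
time: 36.3
position: [425.1, -75.8, 90.0]
t 36.3 pos [425.1 -75.8  90. ] yaw 89.8 -> shift [ 0.0025 -0.0048  0.2201] turn [ 0.0007  0.0003 -0.0013] dist 44.0
```

```bash
python3 -m creep '[[[0.001,-0.004,0.1,0,0,0,-1],[0.001,-0.004,0.2,0,0,0,-1],[0.001,-0.004,0.22,0,0,0,-1],[0.001,-0.004,0.22,0,0,0,-1],[0.001,-0.004,0.22,0,0,0,-1],[0.001,-0.004,0.22,0,0,0,1],[0.001,-0.004,0.22,0,0,0,1],[0.001,-0.004,0.22,0,0,0,1],[0.001,-0.004,0.22,0,0,0,1],[0.001,-0.004,0.22,0,0,0,1],[0.001,-0.004,0.22,0,0,0,1],[0.001,-0.004,0.22,0,0,0,1]]]'; python3 -m creep '[[[0,0,0,0,0,0,1],[0,0,0,0,0,0,1],[0,0,0,0,0,0,1],[0,0,0,0,0,0,1],[0,0,-0.1,0,0,0,1],[0,0,-0.3,0,0,0,1],[0,0,-0.6,0,0,0,1],[0,0,-0.85,0,0,0,1],[0,0,-0.85,0,0,0,1],[0,0,-0.85,0,0,0,1],[0,0,-0.85,0,0,0,1]]]';  python3 - <<'E'
from meas import *
im,T,K=snap("w17")
p=get_state()["position"]
overlay(im,T,K,[(p[0],p[1],p[2]-46+106,22.5,(0,0,255)),(p[0],p[1],p[2]-46,22,(0,255,0))],(100,460,100,370),2.2,"o18")
go(644.2,212,220,90)
E
```

```text
time: 37.8
position: [423.5, -75.3, 45.0]
tool_rot: [[0.004, 1.0, 0.0], [1.0, -0.004, -0.0], [-0.0, 0.0, -1.0]]
contact_force: [-0.9, -0.4, -0.8]
finger_gap: 0.515
time: 39.17
position: [422.1, -74.6, 213.4]
tool_rot: [[0.004, 1.0, -0.004], [1.0, -0.004, 0.002], [0.002, -0.004, -1.0]]
contact_force: [-0.4, -0.4, -1.6]
finger_gap: 0.517
drift 0.2 pos [422.1 -74.6 213.4] t 39.175
t 39.23 pos [422.3 -74.7 213.4] yaw 89.8 -> shift [ 1.4383  1.1032 -0.0344] turn [-0.0012 -0.0006 -0.0014] dist 363.0
```

View pics/o18.png

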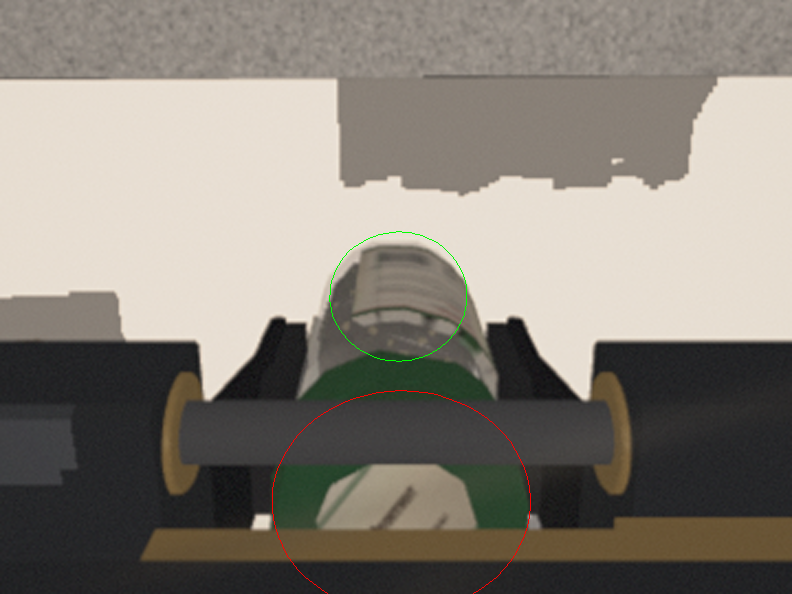

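```bash
python3 -m creep '[[[0.1,0.07,-0.03,0,0,0,1],[0.3,0.2,-0.03,0,0,0,1],[0.5,0.38,-0.03,0,0,0,1],[0.7,0.55,-0.03,0,0,0,1],[0.72,0.55,-0.03,0,0,0,1],[0.72,0.55,-0.03,0,0,0,1]]]' |head -2; python3 -m creep '[[[0.15,0.12,0,0,0,0,1],[0.35,0.27,0,0,0,0,1],[0.55,0.42,0,0,0,0,1],[0.71,0.53,0,0,0,0,1],[0.718,0.55,0,0,0,0,1],[0.718,0.55,0,0,0,0,1],[0.718,0.55,0,0,0,0,1],[0.718,0.55,0,0,0,0,1],[0.718,0.55,0,0,0,0,1],[0.718,0.55,0,0,0,0,1]]]' |head -2; python3 - <<'E'
from meas import *
im,T,K=snap("w18")
for z,g,r in((10,(550,228),29),(10,(643.5,211.5),29)): print(circ(im,T,K,z,g,r,"line"))
overlay(im,T,K,[(550.3,228,10,29.5,(0,255,0)),(644.2,212,10,29.5,(0,255,0))],(0,560,0,420),1.4,"o19")
go(644,212,80,90)
E
```

```text
time: 39.98
position: [532.6, 68.6, 219.4]
time: 41.22
position: [644.6, 211.3, 221.2]
drift 0.05 pos [644.6 211.3 221.2] t 41.225
(array([550.5, 226.5]), np.float64(29.0), 96.2)
(array([644.5, 210. ]), np.float64(29.0), 90.4)
t 41.27 pos [644.7 211.3 221.2] yaw 89.8 -> shift [ 0.0033 -0.0034  0.706 ] turn [ 0.0001 -0.     -0.0014] dist 141.0
```

View pics/o19.png

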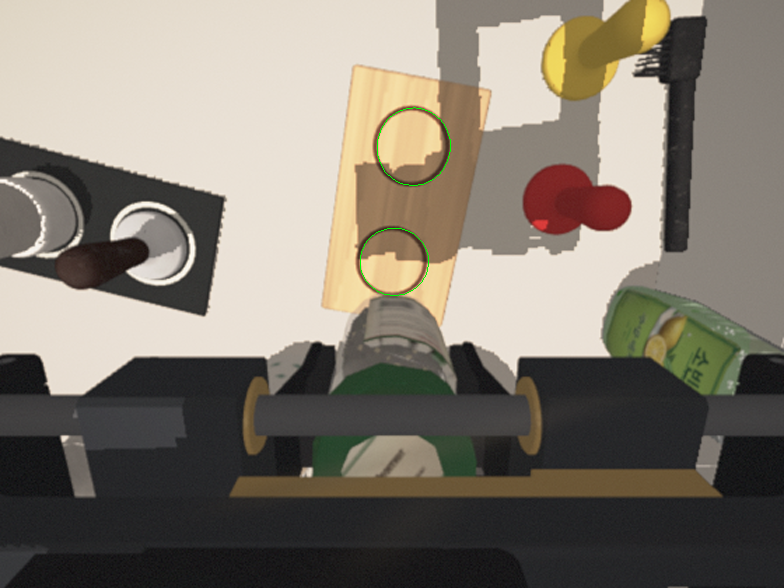

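```bash
python3 -m creep '[[[0.002,-0.003,0.15,0,0,0,1],[0.002,-0.003,0.35,0,0,0,1],[0.002,-0.003,0.55,0,0,0,1],[0.002,-0.003,0.68,0,0,0,1],[0.002,-0.003,0.75,0,0,0,1],[0.002,-0.003,0.79,0,0,0,1],[0.002,-0.003,0.79,0,0,0,1],[0.002,-0.003,0.79,0,0,0,1],[0.002,-0.003,0.79,0,0,0,1],[0.002,-0.003,0.79,0,0,0,1]]]' |grep -E "pos|force"; python3 -c "
from h import *
go(644,211.6,55.3,90)"
```

```text
position: [644.4, 211.9, 63.7]
contact_force: [-0.6, -0.8, -1.6]
t 42.52 pos [644.4 211.9  63.7] yaw 89.8 -> shift [-0.0016 -0.0021  0.042 ] turn [ 0.0003 -0.     -0.0013] dist 8.0
```

```bash
python3 -m creep '[[[-0.001,-0.002,0.025,0,0,0,1],[-0.001,-0.002,0.04,0,0,0,1],[-0.001,-0.002,0.041,0,0,0,1],[-0.001,-0.002,0.041,0,0,0,1],[-0.001,-0.002,0.041,0,0,0,1]]]' |grep -E "pos|force"; python3 -m creep '[[[0,0,0,0,0,0,0.2],[0,0,0,0,0,0,0],[0,0,0,0,0,0,-1],[0,0,0,0,0,0,-1],[0,0,0,0,0,0,-1],[0,0,0,0,0,0,-1]]]'|grep -E "pos|force|gap"; python3 -m creep '[[[0,0,-0.2,0,0,0,-1],[0,0,-0.5,0,0,0,-1],[0,0,-0.8,0,0,0,-1],[0,-0.1,-0.95,0,0,0,-1],[0,-0.3,-0.95,0,0,0,-1],[0,-0.45,-0.95,0,0,0,-1],[0,-0.45,-0.95,0,0,0,-1],[0,-0.45,-0.95,0,0,0,-1],[0,-0.45,-0.95,0,0,0,-1]]]'|head -2;  python3 - <<'E'
from meas import *
im,T,K=snap("w19")
x,y=644.5,211.6
for z,g,r in((10,(550,228),29),(10,(643.5,211.5),29)): print(circ(im,T,K,z,g,r,"line"))
overlay(im,T,K,[(x,y,10,31,(0,0,255)),(x,y,10,22.5,(0,255,0)),(x,y,116,22.5,(255,255,0)),(550.4,228,10,31,(0,0,255))],(180,380,80,290),2.8,"o20")
go(428,212,250,0)
E
```

```text
position: [643.5, 211.6, 55.0]
contact_force: [-2.1, -1.0, 3.3]
position: [643.7, 211.7, 54.6]
contact_force: [0.3, 0.1, -0.0]
finger_gap: 0.888
time: 45.02
position: [555.1, 212.0, 244.8]
drift 0.26 pos [555.1 212.  244.8] t 45.025
(array([551. , 226.5]), np.float64(29.0), 87.8)
(array([644.5, 210. ]), np.float64(29.0), 58.9)
t 45.08 pos [554.9 211.9 244.6] yaw 89.7 -> shift [-0.0026 -0.6344 -0.0273] turn [ 1.000e-04 -2.000e-04  4.986e-01] dist 127.0
```

View pics/o20.png

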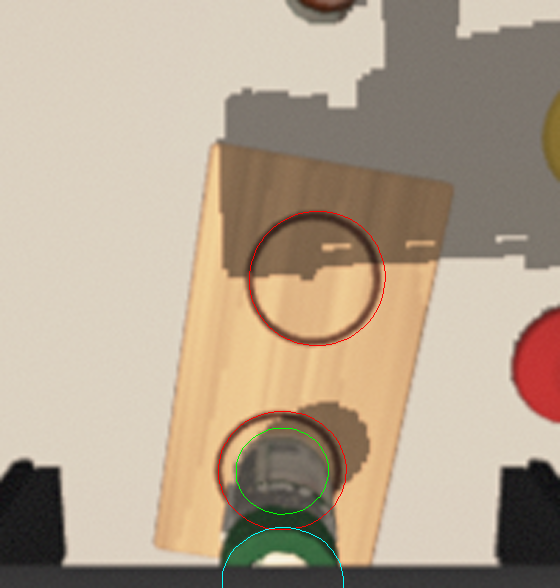

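```bash
python3 -m creep '[[[0,-0.2,0,0,0,0,-1],[0,-0.45,0,0,0,0,-1],[0,-0.575,0,0,0,0,-1],[0,-0.575,0,0,0,0,-1],[0,-0.575,0,0,0,0,-1],[0,-0.575,0,0,0,0,-1],[0,-0.575,0,0,0,0,-1]]]' |head -2;  python3 - <<'E'
from meas import *
im,T,K=snap("w20")
x,y=428,214
print(circ(im,T,K,0,(x,y),16,"e",win=8))
overlay(im,T,K,[(x,y,0,16.5,(0,0,255)),(x,y,58,16.5,(0,255,0)),(x,y,100,3,(255,255,0))],(200,360,60,220),3.7,"o21")
for n in ("scene","side"):
    i=get_image(n)[:,:,::-1].copy();cv2.imwrite(f"pics/{n}6.png",i)
    c=calibration(n);u,v=proj(n,(428,214,50)).astype(int)
    overlay(i,np.array(c["world_to_cam"]),np.array(c["K"]),[(x,y,0,16.5,(0,0,255)),(x,y,58,16.5,(0,255,0)),(x,y,102,3,(255,255,0))],(u-30,u+30,v-30,v+30),6.6,n+"o6")
cv2.imwrite("pics/o22.png",np.hstack([cv2.imread("pics/sceneo6.png"),cv2.imread("pics/sideo6.png")]))
E
```

```text
time: 45.95
position: [439.7, 212.5, 244.7]
drift 0.27 pos [439.7 212.5 244.7] t 45.95
(array([417.5, 203.5]), np.float64(19.0), 24.3)
```

View pics/o21.png

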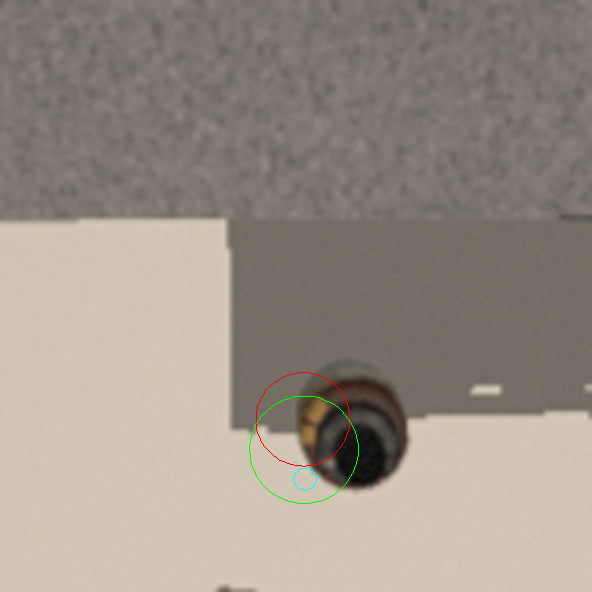

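View pics/o22.png

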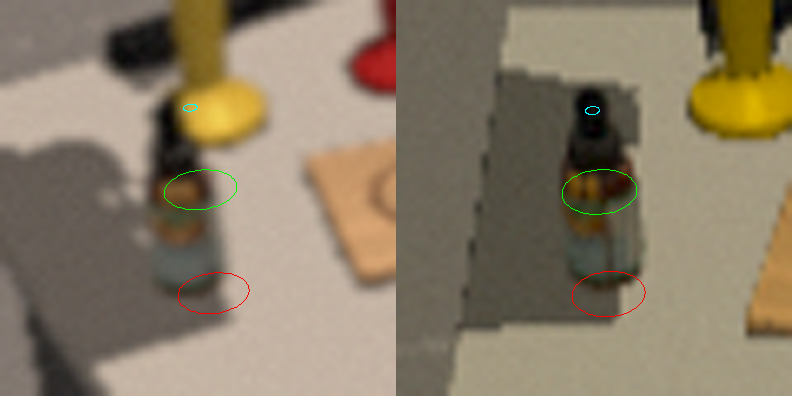

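```bash
python3 - <<'E'
from meas import *
T=np.load("w20T.npy");K=np.array(calibration("wrist")["K"]);im=cv2.imread("pics/w20.png")
x,y=422.3,228.8
L=lambda:[(x,y,0,16.5,(0,0,255)),(x,y,58,16.5,(0,255,0)),(x,y,100,6,(255,255,0))]
overlay(im,T,K,L(),(250,330,130,210),5,"o21b")
for n in ("scene","side"):
    i=cv2.imread(f"pics/{n}6.png");c=calibration(n);u,v=proj(n,(x,y,50)).astype(int)
    overlay(i,np.array(c["world_to_cam"]),np.array(c["K"]),L(),(u-25,u+25,v-40,v+40),5,n+"o6")
cv2.imwrite("pics/o22b.png",np.hstack([cv2.imread("pics/o21b.png"),cv2.imread("pics/sceneo6.png")[:,:200],cv2.imread("pics/sideo6.png")[:,:200]]))
go(x,y,150,90)
E
```

```text
t 46.1 pos [439.  212.5 244.7] yaw 89.7 -> shift [ 0.0814 -0.084   0.4734] turn [-0.0001  0.     -0.0014] dist 98.0
```

View pics/o22b.png

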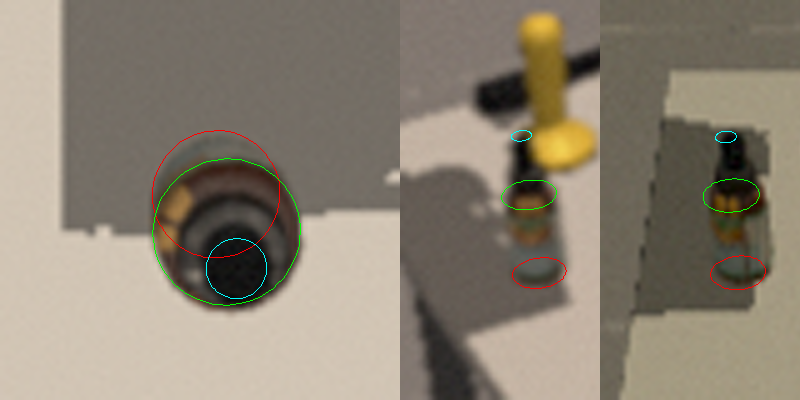

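```bash
python3 - <<'E'
from meas import *
K=np.array(calibration("wrist")["K"])
print(ray("",(297,240),15,dict(K=K,world_to_cam=np.load("w3T.npy"))))
E
python3 -m creep '[[[0.084,-0.083,0.1,0,0,0,-1],[0.084,-0.083,0.25,0,0,0,-1],[0.084,-0.083,0.4,0,0,0,-1],[0.084,-0.083,0.47,0,0,0,-1],[0.084,-0.083,0.47,0,0,0,-1],[0.084,-0.083,0.47,0,0,0,-1],[0.084,-0.083,0.47,0,0,0,-1],[0.084,-0.083,0.47,0,0,0,-1]]]' |head -2;  python3 - <<'E'
from meas import *
im,T,K=snap("w21")
x,y=422.5,229
overlay(im,T,K,[(x,y,0,16.5,(0,0,255)),(x,y,58,16.5,(0,255,0)),(x,y,100,6,(255,255,0))],(180,380,130,330),3,"o23")
go(422.5,229.3,36,90)
E
```

```text
[478.33585953 357.17329819  15.        ]
time: 47.1
position: [422.6, 229.5, 151.5]
drift 0.16 pos [422.6 229.5 151.5] t 47.1
t 47.15 pos [422.5 229.5 151.4] yaw 89.8 -> shift [-0.0011 -0.0007  0.577 ] turn [ 0.0004 -0.0001 -0.0013] dist 115.0
```

View pics/o23.png

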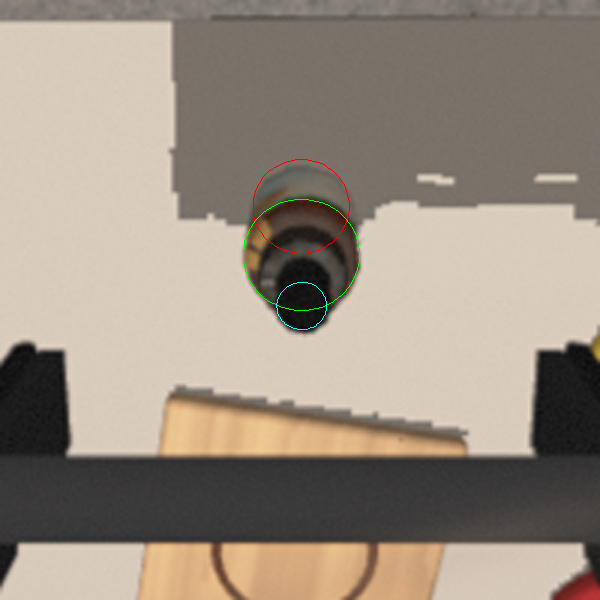

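```bash
python3 -m creep '[[[0,0.002,0.15,0,0,0,-1],[0,0.002,0.35,0,0,0,-1],[0,0.002,0.5,0,0,0,-1],[0,0.002,0.56,0,0,0,-1],[0,0.002,0.575,0,0,0,-1],[0,0.002,0.575,0,0,0,-1],[0,0.002,0.575,0,0,0,-1],[0,0.002,0.575,0,0,0,1],[0,0.002,0.575,0,0,0,1],[0,0.002,0.575,0,0,0,1],[0,0.002,0.575,0,0,0,1],[0,0.002,0.575,0,0,0,1]]]'; python3 -m creep '[[[0,0,0,0,0,0,1],[0,0,0,0,0,0,1],[0,0,0,0,0,0,1],[0,0,0,0,0,0,1],[0,0,0,0,0,0,1],[0,0,0,0,0,0,1]]]'; python3 -m creep '[[[0,0,-0.1,0,0,0,1],[0,0,-0.3,0,0,0,1],[0,0,-0.6,0,0,0,1],[0,0,-0.9,0,0,0,1],[0,0,-0.9,0,0,0,1],[0,0,-0.9,0,0,0,1],[0,0,-0.9,0,0,0,1]]]';  python3 - <<'E'
from meas import *
im,T,K=snap("w22")
p=get_state()["position"]
overlay(im,T,K,[(p[0],p[1],p[2]-36+58,16.5,(0,0,255)),(p[0],p[1],p[2]-36,16.5,(0,255,0))],(100,460,100,370),2.2,"o24")
go(550,228,220,90)
E
```

```text
time: 48.65
position: [422.5, 229.3, 35.8]
tool_rot: [[0.004, 1.0, -0.0], [1.0, -0.004, -0.0], [-0.0, -0.0, -1.0]]
contact_force: [-0.6, 0.6, -0.5]
finger_gap: 0.517
time: 49.4
position: [422.5, 229.4, 35.8]
tool_rot: [[0.004, 1.0, -0.0], [1.0, -0.004, -0.0], [-0.0, -0.0, -1.0]]
contact_force: [-0.0, -0.1, -2.0]
finger_gap: 0.365
time: 50.28
position: [421.1, 228.9, 214.1]
tool_rot: [[0.004, 1.0, -0.004], [1.0, -0.004, -0.001], [-0.001, -0.004, -1.0]]
contact_force: [-0.2, -0.1, -0.6]
finger_gap: 0.356
drift 0.15 pos [421.1 228.9 214.1] t 50.275
t 50.33 pos [421.3 229.  214.1] yaw 89.8 -> shift [-0.0022  0.6434 -0.0323] turn [-0.0013  0.0004 -0.0013] dist 129.0
```

View pics/o24.png

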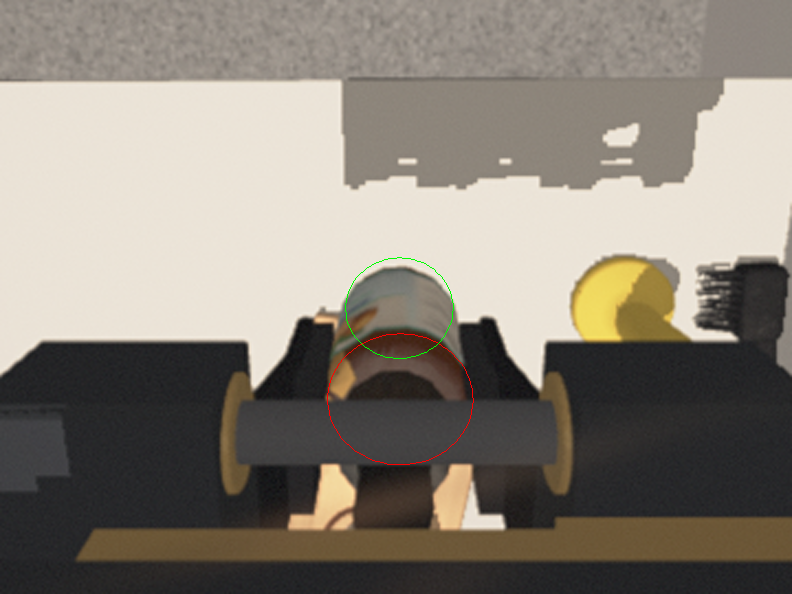

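```bash
python3 -m creep '[[[0,0.15,0,0,0,0,1],[0,0.4,0,0,0,0,1],[0,0.6,0.05,0,0,0,1],[-0.002,0.64,0.25,0,0,0,1],[-0.002,0.64,0.5,0,0,0,1],[-0.002,0.64,0.68,0,0,0,1],[-0.002,0.64,0.75,0,0,0,1],[-0.002,0.64,0.75,0,0,0,1],[-0.002,0.64,0.75,0,0,0,1],[-0.002,0.64,0.75,0,0,0,1],[-0.002,0.64,0.75,0,0,0,1]]]' |grep -E "pos|force"; python3 - <<'E'
from meas import *
im,T,K=snap("w23")
print(circ(im,T,K,10,(550,227),29,"line",win=6))
p=get_state()["position"]
overlay(im,T,K,[(550.4,227,10,31,(0,255,0)),(p[0],p[1],p[2]-36,16.5,(0,0,255))],(100,460,60,350),2.2,"o25")
go(549.8,228,46,90)
E
```

```text
position: [551.2, 228.6, 67.1]
contact_force: [0.6, -0.5, -0.9]
drift 0.19 pos [551.2 228.6  67.1] t 51.7
(array([550.5, 226. ]), np.float64(29.0), 47.0)
t 51.75 pos [551.  228.6  66.8] yaw 89.8 -> shift [-0.0029 -0.0064  0.1041] turn [ 0.0005 -0.0001 -0.0013] dist 21.0
```

View pics/o25.png

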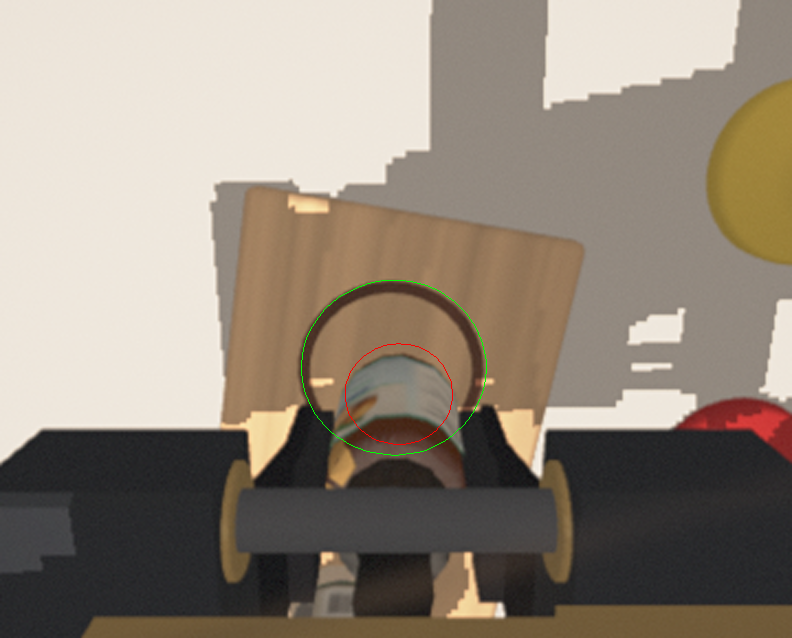

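```bash
python3 -m creep '[[[-0.007,-0.005,0.06,0,0,0,1],[-0.007,-0.005,0.09,0,0,0,1],[-0.007,-0.005,0.097,0,0,0,1],[-0.007,-0.005,0.097,0,0,0,1],[-0.007,-0.005,0.097,0,0,0,1],[-0.007,-0.005,0.097,0,0,0,1]]]' |grep -E "pos|force"; python3 -c "
from h import *
go(549.9,227.2,46,90)"
```

```text
position: [549.7, 227.1, 46.5]
contact_force: [1.0, 0.7, 0.8]
t 52.5 pos [549.7 227.1  46.5] yaw 89.8 -> shift [0.0004 0.0008 0.0025] turn [ 0.0001 -0.     -0.0013] dist 1.0
```

```bash
python3 -m creep '[[[0,0,0.003,0,0,0,1],[0,0,0.003,0,0,0,1]]]' |grep -E "pos|force"; python3 -m creep '[[[0,0,0,0,0,0,0.2],[0,0,0,0,0,0,0],[0,0,0,0,0,0,-1],[0,0,0,0,0,0,-1],[0,0,0,0,0,0,-1],[0,0,0,0,0,0,-1]]]'|grep -E "pos|force|gap"; python3 -m creep '[[[0,0,-0.2,0,0,0,-1],[0,0,-0.5,0,0,0,-1],[0,0,-0.8,0,0,0,-1],[-0.2,-0.1,-0.95,0,0,0,-1],[-0.4,-0.3,-0.95,0,0,0,-1],[-0.5,-0.3,-0.95,0,0,0,-1],[-0.5,-0.3,-0.95,0,0,0,-1],[-0.5,-0.3,-0.95,0,0,0,-1],[-0.5,-0.3,-0.95,0,0,0,-1]]]'|head -2;  python3 - <<'E'
from meas import *
im,T,K=snap("w24")
C=[(550.4,227,10,31,(0,0,255)),(550.4,227,10,16.5,(0,255,0)),(550.4,227,68,16.5,(0,255,0)),(644.5,211,10,31,(0,0,255)),(644.5,211,10,22.5,(0,255,0)),(644.5,211,116,22.5,(255,255,0)),
(629,5.5,5,36,(0,0,255)),(629,5.5,5,29,(0,255,0)),(604,-86.5,5,36,(0,0,255)),(604,-86.5,88,29,(255,255,0))]
overlay(im,T,K,C,(0,560,0,420),1.4,"o26")
for n in ("scene","side"):
    i=get_image(n)[:,:,::-1].copy();cv2.imwrite(f"pics/{n}7.png",i)
    c=calibration(n)
    overlay(i,np.array(c["world_to_cam"]),np.array(c["K"]),C if 0 else [],(220,380,140,260),4.9,n+"o7")
E
```

```text
position: [549.6, 227.1, 45.8]
contact_force: [-0.2, 0.1, -0.5]
position: [549.5, 227.1, 45.9]
contact_force: [0.5, -0.0, -1.2]
finger_gap: 0.87
time: 54.62
position: [489.6, 128.1, 235.7]
drift 0.12 pos [489.6 128.1 235.7] t 54.625
```

View pics/o26.png

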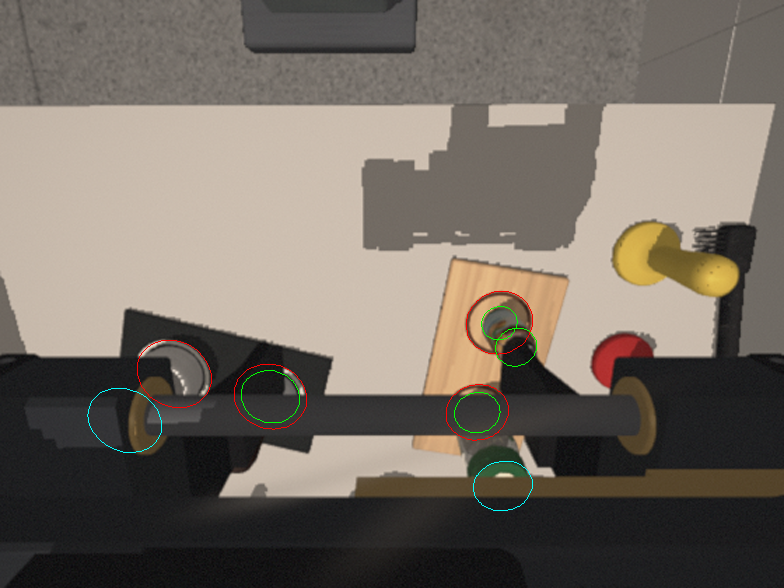

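View pics/sceneo7.png

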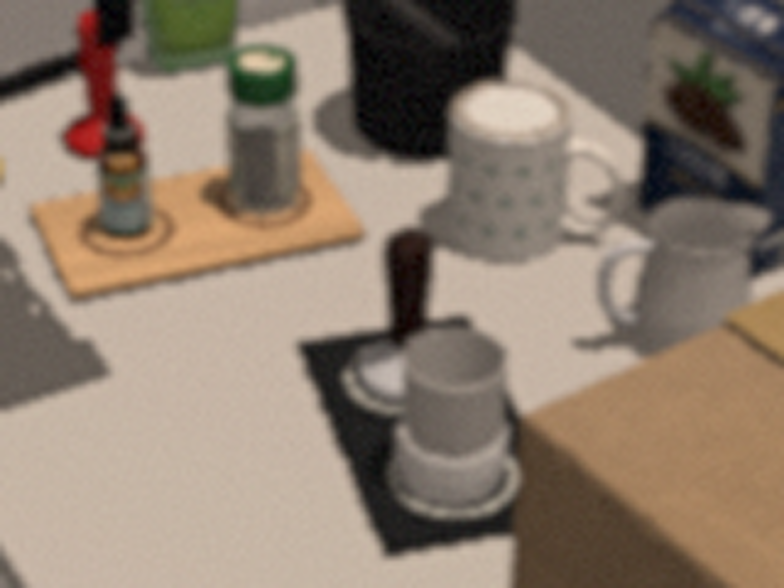

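View pics/sideo7.png

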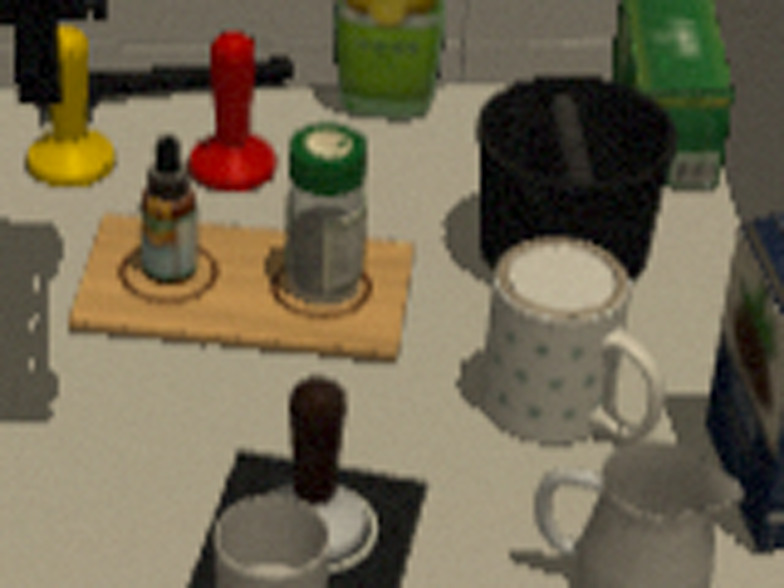

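```bash
python3 - <<'E'
from meas import *
def show(n,x,y,z0,cs,crop,f,out):
    c=calibration(n);i=cv2.imread(f"pics/{n}7.png")
    overlay(i,np.array(c["world_to_cam"]),np.array(c["K"]),cs,crop,f,out)
R,G,Y=(0,0,255),(0,255,0),(255,255,0)
def refine(n,z,g,r):
    c=calibration(n);i=cv2.imread(f"pics/{n}0.png");return circ(i,np.array(c["world_to_cam"]),np.array(c["K"]),z,g,r,"line",win=6)
for n in("scene","side"):
    rb=refine(n,10,(644.5,211),29)[0]; rf=refine(n,10,(550.4,227),29)[0]; rl=refine(n,5,(629,5.5),34)[0]
    print(n,rb,rf,rl)
    u,v=proj(n,(*rb,50)).astype(int)
    show(n,0,0,0,[(*rb,10,31,R),(*rb,13,22,G),(*rb,80,22,G)],(u-30,u+30,v-40,v+30),6,n+"A")
rr=refine("scene",5,(604,-86.5),34)[0];print(rr)
u,v=proj("scene",(*rr,50)).astype(int)
show("scene",0,0,0,[(*rr,5,36,R),(*rr,8,31,G),(*rr,36,31,G),(*rr,88,29,Y)],(u-30,u+30,v-40,v+30),6,"sceneB")
a=[cv2.imread(f"pics/{k}.png") for k in("sceneA","sideA","sceneB")]
cv2.imwrite("pics/o27.png",cv2.resize(np.hstack(a),None,fx=.74,fy=.74))
E
```

```text
scene [642.5 210. ] [548.9 226. ] [628.   5.]
side [645.5 212. ] [551.9 228.5] [630.    6.5]
[603.  -86.5]
```

View pics/o27.png

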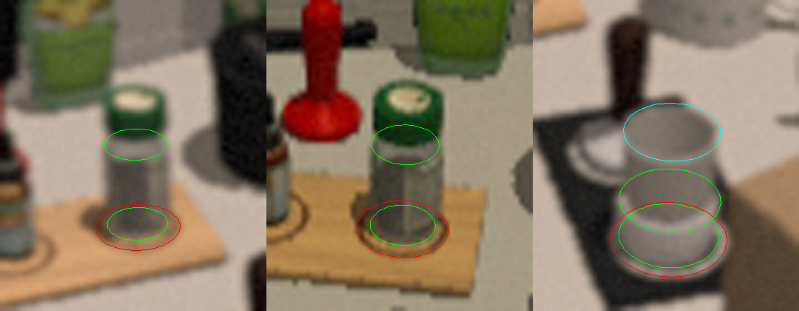

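```bash
python3 - <<'E'
from plant import *
s=get_state();print(s["time"],s["position"].round(0),s["contact_force"].round(1))
print(close_job())
E
```

```text
54.775 [489. 128. 236.] [ 0.5 -0.1 -0.2]
the job is handed in; nothing more can be done
None
```

I laid out the coffee corner as asked and handed it in at 54.8 s, with the gripper open and clear of everything. All five items are in place:

- **Mat:** the tamper stands on the ring nearer the board and the distributor on the other ring. The dosing cup sits open side up on top of the distributor.
- **Board:** the green-capped jar stands on the back ring and the dropper bottle on the front ring.

**Last checks:** the scene and side pictures show everything upright. By eye, the pitcher and the mug have not moved.

- **Centring:** the tamper, jar and dropper look centred to about 1 mm. The cup is about 1 mm off the distributor's centre.
- **Where the views disagreed:** the automatic circle fits in the wrist view put the distributor about 2–3 mm off its ring. Reading the ring's edges in that view by hand gave about 1.4 mm, and the scene camera showed under 1 mm. The different cameras' ring positions also differed by up to about 3 mm, near the stated calibration error.

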